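# Put two forming punches away in the two-pocket tub and close it

### The job

Stand the two square steel punches in the narrow grey metal tub, blunt end down and tip up: the long one in the deep pocket (the end with the lug on the outside) and the short one in the shallow pocket. Then put the lid on the tub so that it is seated flat all round, handle up. Leave the other things on the bench where they are.

Things in the scene. Friction and masses are not known exactly. Their poses are not given: they have to be found in the camera images.
- long_c (a point): Centre of the long punch: solid steel, 18 x 18 mm square section, 128 mm long; its plain square (blunt) end is the low end in the cradle and the other end, stepped down to 14 then 10 mm over the last 15 mm, is the tip. The z axis runs along the bar from blunt end to tip; x and y are square to its flat sides. About 0.3 kg. It lies in one of the two sloping cradles at 35 degrees to the horizontal, blunt end low against a heel stop.
- short_c (a point): Centre of the short punch: solid steel, 18 x 18 mm square section, 100 mm long; its plain square (blunt) end is the low end in the cradle and the other end, stepped down to 14 then 10 mm over the last 15 mm, is the tip. The z axis runs along the bar from blunt end to tip; x and y are square to its flat sides. About 0.25 kg. It lies in the other cradle in the same way.
- long_butt (a point): Centre of the long punch's blunt end face, 64 mm from its centre; same axes. The punch is heavy and smooth: held near its tip, it may swing in the grip, so see how it hangs before lowering it.
- short_butt (a point): Centre of the short punch's blunt end face, 50 mm from its centre; same axes.
- cradle1: Dark wooden sloping cradle of the long punch, fixed; may be in either place. Base 130 x 50 x 8 mm, origin under its middle, x horizontal to its low end, z up. A sloping rail 12 mm wide (narrower than the punch: fingers pass on both sides) carries the punch over its lowest 95 mm; low cheeks flank only its lowest 30 mm; a heel stop is at the low end. Blunt end's centre at x = 45, z = 32 mm.
- cradle2: The short punch's cradle, identical to the other.
- tub: Narrow upright grey metal tub, fixed, 104 x 39 mm outside, walls 6 mm, rim 155 mm above the bench, on a 130 x 70 mm foot plate 6 mm thick; origin under its middle, x along its long side towards the deep pocket, z up. A 4 mm divider across x = 0, its top 15 mm below the rim, makes two pockets, each 44 mm (x) by 27 mm (y). A lug sticks 14 mm out of the +x end wall, 100 mm up.
- tub_deep (a point): Centre of the deep pocket's mouth, at rim height (155 mm), 24 mm from the tub's middle; axes of the tub. The pocket's floor is 8 mm above the bench.
- tub_shallow (a point): Centre of the shallow pocket's mouth, at rim height, 24 mm from the tub's middle; axes of the tub. The pocket's floor is 36 mm above the bench: the long punch would stand out of it.
- tub_mouth (a point): Centre of the tub's whole mouth (92 x 27 mm inside), at rim height; axes of the tub. The lid's plug reaches 10 mm below the rim, so the punches must stay lower than that.
- lid_c (a point): Middle of the handle of the loose grey lid (0.14 kg), lying plug down on the bench. Plate 110 x 45 x 6 mm; under it a plug 88 x 23 x 10 mm, 2 mm play all round in the tub; on top a ridge handle 50 (x) x 14 (y) x 28 mm high. This point: 14 mm above the plate's top, 30 mm above the plug's underside, when seated 20 mm above the rim. x along the long side, z up. Either way round fits.
- bench_block: Bystander, loose: steel bench block, 90 x 90 x 30 mm; origin under its middle.
- oil_cup: Bystander, loose: small dark steel pot with two handles, 60 mm across, 50 mm high; origin under its middle.
- jar: Bystander, loose: glass jar with cap, 56 mm across, 75 mm high; origin under its middle.
- wood_block: Bystander, loose: pale wooden block, 100 x 50 x 40 mm; origin under its middle.
- stop_block: Bystander, loose: pale wooden block, 60 x 30 x 30 mm; origin under its middle.
There are look-alikes about, which are no part of the job. Leave any green or yellow look-alike of the part that bears lid_c alone.

How it is judged:
On the way, in this order (a step that is already met when the one before it is completed fails the run):
1. both punches stand in their own pockets, blunt end down on the floor (x of long_butt in the frame of tub between 0.002 and 0.046 m and y of long_butt in the frame of tub between -0.0135 and 0.0135 m and z of long_butt in the frame of tub between 0.002 and 0.016 m and angle between each of long_c, short_c's own z axis and vertical below 0.35 rad and x of short_butt in the frame of tub between -0.046 and -0.002 m and y of short_butt in the frame of tub between -0.0135 and 0.0135 m and z of short_butt in the frame of tub between 0.03 and 0.044 m), for 0.2 s.
2. the lid is seated on the tub (horizontal distance between lid_c and tub_mouth below 0.006 m and z of lid_c in the frame of tub between 0.17 and 0.1785 m and angle between lid_c's own z axis and vertical below 0.05 rad and angle between the x axis of lid_c and the x axis of tub, either way round below 0.12 rad), for 0.2 s.
At the end, for the whole second after the job is handed in: Long punch in the deep pocket, short one in the shallow, blunt end down within 8 mm of the floor, leaning under 0.35 rad; lid handle up, centred within 6 mm, seated within 3.5 mm, level within 0.05 rad, in line with the tub within 0.12 rad; all released and at rest (all of step 1 and all of step 2 and linear speed of each of long, short, lid below 0.02 m/s); the robot touches nothing.
It fails at once if the bench block is moved by more than 30 mm (distance of bench_block from where it was at the start of the episode above 0.03 m).
It fails at once if the oil cup is moved by more than 30 mm (distance of oil_cup from where it was at the start of the episode above 0.03 m).
It fails at once if the jar is moved by more than 30 mm (distance of jar from where it was at the start of the episode above 0.03 m).
It fails at once if the wood block is moved by more than 30 mm (distance of wood_block from where it was at the start of the episode above 0.03 m).
It fails at once if the stop block is moved by more than 30 mm (distance of stop_block from where it was at the start of the episode above 0.03 m).
It also fails if it takes over 67 s, if anything falls off the work surface, if the arm or the gripper's body presses on something with over 40 N, if the wrist force passes 120 N, or if a joint passes its speed limit or range.

### The arm

A 6-joint arm with a two-finger parallel gripper is mounted at the origin on the work surface. World frame = base frame: x ahead of the robot, y to its left, z up, the work surface at z = 0. Lengths are in m, angles in rad, forces in N, time in s.
With the tool pointing down it reaches from about 0.275 to 0.725 m from the base axis. Payload 15.9 kg.
Tool frame: the origin (TCP) lies midway between the tips of the shut fingers; the grasp point (between the pads) lies 19 mm behind it; x points along the fingers, z is the direction in which the jaws open and shut, and the axes are right-handed (so a half turn about x gives the same grasp; the last joint's range is limited). The gripper opens to 85 mm and grips with 20 to 120 N. Pads are 22 mm wide; open, the fingers measure 114 mm over their backs; the gripper's body (76 mm by 85 mm) begins 54 mm behind the grasp point. The pads swing forward as they close: fully open they stand 13 mm farther back than shut.
Start: joints at [0, 0.213, -0.034, 1.323, 0, 1.571], TCP at [0.5, -0, 0.231] pointing down, gripper open.
Joint ranges: [-2.98, 2.98], [-0.74, 1.72], [-1.14, 1.35], [-2.1, 2.04], [-1.57, 1.44], [-3.14, 3.14]. Speed limits (rad/s): [1.89, 1.89, 2.39, 2.57, 3.14, 3.14].

### API

Orientations are given as a unit quaternion [w, x, y, z].
In Python, from cell import ctrl, cams, workorder gives the robot as it stands.
- The arm moves only by the shell command python3 -m jog 'ROWS' [FORCE]. ROWS is JSON, a list of rows, each an object with "claw": the gripper command: -1 is shut, 1 is fully open, values between are in proportion; "offset": the shift along the world's x, y, z in m, a list of three; "angular": the turn, a rotation vector about the world's x, y, z in degrees, a list of three. In form: [{"claw": claw, "offset": [tx, ty, tz], "angular": [wx, wy, wz]}, ...]. A call has 1 to 20 rows; each row shifts and turns the commanded pose from where the row before left it; what a row does not reach is not made up. A row lasts 1/10 s, in which the tool goes at most 50 mm and 8.59 degrees, less where a joint would pass 70% of its speed; a pose out of reach is approached as far as the arm can. A call is refused whole if a number of a shift passes 0.05 or a number of a turn 8.59, either way. A call with a gripper value outside its range is refused whole. The fingers move at their own pace and stop on an object; FORCE is the grip in N (left out, the last holds). Time passes only in rows, so rows that do not move let the fingers close. It gives the time, the measured TCP pose, the force and the opening at its end, in the units of the state.
- ctrl.get_state(): the state, without advancing time (a new reading comes with each control period).
- cams.snapshot(name): name is "scene" or "side" or "wrist"; returns a dict with "image" (384x512x3 uint8, red, green, blue), "depth" (384x512 float32, m along the optical axis (not along the pixel's ray), 0 where there is no reading), "fovy" (degrees; the focal length in pixels is half the picture's height over the tangent of half this angle, whatever the lens; pixels are square), "cx", "cy" (the principal point, pixels), "k1" (the pictures are not rectified: a ray, as slopes to the right and down, at radius r is drawn at 1 + k1 r^2 times it, then the intrinsics apply), "R" (3x3) and "t" (3): a world point X has camera coordinates R X + t. Camera axes: x right, y down, z forward; pixel columns grow to the right and rows downward; lengths in m; the calibration is good to about 2 mm. A picture is of the moment at which its call begins.
- workorder.hand_in(): hands the job in, once; it reports no verdict.
The state is a dict: "clock": time; "joint_pos": joint angles; "qvel": joint speeds; "effort": joint torques, N m; "ee_pos": TCP position; "ee_rot": TCP orientation; "wrist_force": force on the tool from outside, world axes, zero at the start; "moment": the same for the moment, N m; "gripper_width": finger opening in m.
Only numpy, scipy, OpenCV 4.12 (cv2) and the standard library are available. Lean on these libraries where they do the work, as an engineer would, in place of code of your own. Each camera call takes 0.05 s, during which the arm holds its last target.

## Working session

There is one attempt and no reset: what is moved stays moved. The work goes in short steps, Python scripts to look and compute and a shell command to move; the robot and the scene stay as the last step left them, time stands still between calls to the robot, and variables do not carry over. Pictures are saved under pics/ and viewed, and the job is handed in when it is done.

```bash
ls; mkdir -p pics; cat > h.py <<'E'
import numpy as np,cv2
from cell import ctrl,cams,workorder
def snap(n,fn):
    s=cams.snapshot(n); np.savez('pics/'+fn+'.npz',**s); cv2.imwrite('pics/'+fn+'.png',s['image'][:,:,::-1]); return s
def load(fn): 
    d=np.load('pics/'+fn+'.npz'); return {k:d[k] for k in d}
def K(s):
    f=192/np.tan(np.radians(float(s['fovy']))/2); return f
def ray(s,u,v):
    f=K(s); xd=np.array([(u-s['cx'])/f,(v-s['cy'])/f]); r=xd.copy()
    for _ in range(30): r=xd/(1+s['k1']*(r@r))
    d=s['R'].T@np.array([r[0],r[1],1.]); o=-s['R'].T@s['t']; return o,d
def onz(s,u,v,z):
    o,d=ray(s,u,v); return o+d*(z-o[2])/d[2]
def dep(s,u,v):
    o,d=ray(s,u,v); return o+d*float(s['depth'][int(round(v)),int(round(u))])
def proj(s,X):
    c=s['R']@np.asarray(X,float)+s['t']; p=c[:2]/c[2]; p=p*(1+s['k1']*(p@p)); f=K(s); return p*f+np.array([s['cx'],s['cy']])
def cloud(s):
    f=K(s); v,u=np.mgrid[0:384,0:512]; xd=np.stack([(u-s['cx'])/f,(v-s['cy'])/f],-1); r=xd.copy()
    for _ in range(30): r=xd/(1+s['k1']*(r**2).sum(-1,keepdims=True))
    c=np.concatenate([r,np.ones_like(r[...,:1])],-1)*s['depth'][...,None]
    return (c-s['t'])@s['R']
E
python3 - <<'E'
from h import *
for n in ['scene','side','wrist']:
    s=snap(n,n+'0'); print(n,s['fovy'],s['k1'],(-s['R'].T@s['t']).round(3),s['R'][2].round(2),(s['depth']>0).mean())
st=ctrl.get_state(); print(st)
E
```

```text
pics
scene 52.388774609757796 -0.10477044958400848 [1.059 0.235 0.953] [-0.52 -0.27 -0.81] 0.9960174560546875
side 53.4588208265505 -0.016378543752470144 [ 0.241 -0.772  0.557] [ 0.31  0.81 -0.5 ] 0.9959564208984375
wrist 65.48303499813991 -0.045534178944152535 [0.5   0.072 0.373] [-0.   -0.28 -0.96] 0.99591064453125
{'clock': 0.15, 'joint_pos': array([ 1.08835526e-05,  2.13264671e-01, -3.48948285e-02,  1.32349362e+00,
       -4.93817097e-06,  1.57080518e+00]), 'qvel': array([ 0.00134692, -0.00157294,  0.00160477,  0.00012044,  0.00213625,
        0.00047351]), 'effort': array([ 7.54873927e-04, -6.86405826e+01,  4.87247872e+01,  1.30636684e-02,
        8.93374795e-05, -4.25830592e-06]), 'ee_pos': array([4.99742631e-01, 3.88048845e-06, 2.30927060e-01]), 'ee_rot': array([ 7.06803794e-01, -2.46578032e-06,  7.07409638e-01, -1.03201370e-06]), 'wrist_force': array([-0.28354827, -0.21513155, -0.10871194]), 'moment': array([-0.03551778,  0.0260701 , -0.02501059]), 'gripper_width': 0.08576404215868345}
```

View pics/scene0.png

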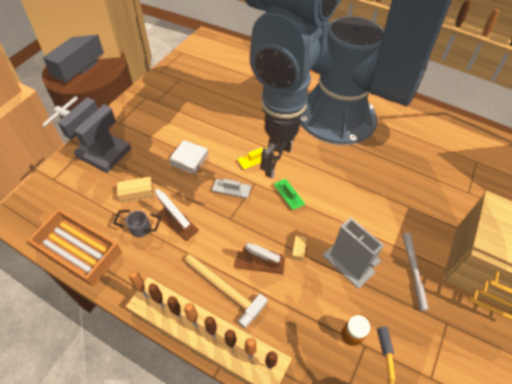

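View pics/side0.png

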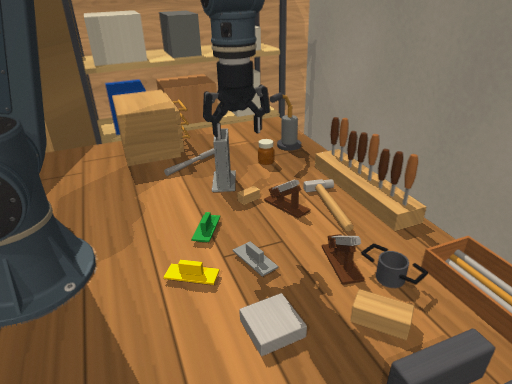

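View pics/wrist0.png

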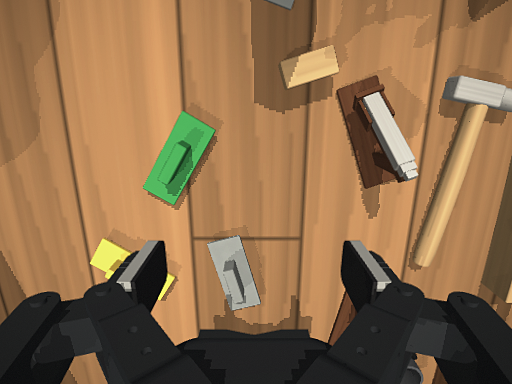

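The scene view shows the tub at about (355,250), the cradles at (175,212) and (262,257), and the grey lid at (232,188). The yellow and green parts are the look-alikes. Next I'll measure from the depth.

```bash
python3 - <<'E'
from h import *
for n in ['scene0','side0']:
    s=load(n); P=cloud(s); img=s['image']
    if n=='scene0':
        for nm,(u0,u1,v0,v1) in dict(A=(145,205,180,245),B=(228,292,235,280),T=(318,390,212,290),L=(205,255,172,202)).items():
            c=cv2.resize(img[v0:v1,u0:u1],None,fx=6,fy=6,interpolation=cv2.INTER_CUBIC); cv2.imwrite(f'pics/crop_{nm}.png',c[:,:,::-1])
        a=[cv2.resize(cv2.imread(f'pics/crop_{k}.png'),(400,300)) for k in 'ABTL']
        cv2.imwrite('pics/crops.png',np.vstack([np.hstack(a[:2]),np.hstack(a[2:])]))
    for nm,(u,v) in (dict(A=(172,208),B=(264,251),T=(352,245),L=(232,188),plane=(300,230)) if n=='scene0' else dict(A=(345,240),B=(287,188),T=(222,150),L=(258,258))).items():
        print(n,nm,P[v,u].round(4),img[v,u])
# topdown map from both clouds
Ps=[];C=[]
for n in ['scene0','side0']:
    s=load(n); P=cloud(s).reshape(-1,3); c=s['image'].reshape(-1,3); Ps.append(P);C.append(c)
P=np.vstack(Ps);C=np.vstack(C)
m=(P[:,0]>.25)&(P[:,0]<.85)&(abs(P[:,1])<.45)&(P[:,2]<.19)&(P[:,2]>-.01)
P=P[m];C=C[m]; o=np.argsort(P[:,2]);P=P[o];C=C[o]
M=np.zeros((600,780,3),np.uint8)
r=((.85-P[:,0])*1000).astype(int); cc=((.39-P[:,1])*1000).astype(int)
k=(cc>=0)&(cc<780)&(r>=0)&(r<600)
M[r[k],cc[k]]=C[k][:,::-1]
cv2.imwrite('pics/top.png',cv2.dilate(M,np.ones((2,2))))
E
```

```text
scene0 A [ 0.6483 -0.233   0.0741] [250 245 236]
scene0 B [0.6381 0.0445 0.0693] [241 230 219]
scene0 T [0.5433 0.2352 0.1199] [102  95  87]
scene0 L [ 0.4771 -0.1477  0.0215] [141 132 122]
scene0 plane [4.965e-01 8.730e-02 4.000e-04] [217 144  78]
side0 A [ 0.6355 -0.2527  0.0827] [86 81 75]
side0 B [0.6388 0.0237 0.0636] [105 101  92]
side0 T [0.5167 0.197  0.1271] [94 93 87]
side0 L [ 0.4733 -0.1763  0.0308] [84 85 79]
```

View pics/crops.png

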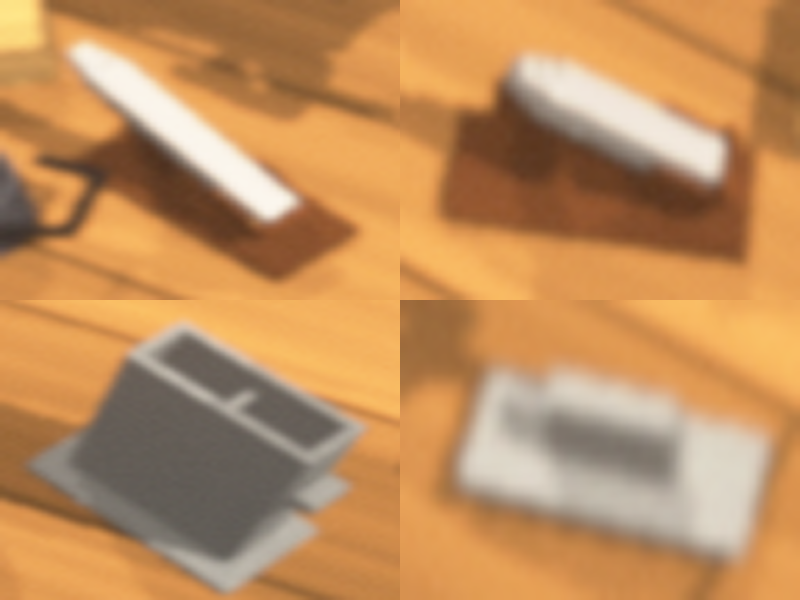

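View pics/top.png

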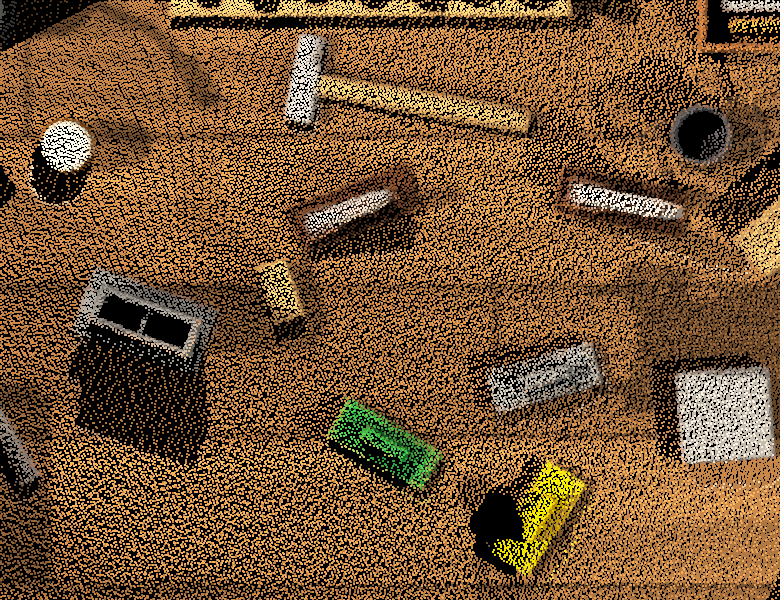

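```bash
cat > m.py <<'E'
from h import *
def rect(P): 
    (c,wh,a)=cv2.minAreaRect(P[:,:2].astype(np.float32)*1000); return np.array(c)/1000,np.array(wh),a
for n in ['scene0','side0']:
    s=load(n); P=cloud(s).reshape(-1,3); C=s['image'].reshape(-1,3).astype(int)
    sat=C.max(1)-C.min(1)
    def box(x0,x1,y0,y1,z0,z1): return (P[:,0]>x0)&(P[:,0]<x1)&(P[:,1]>y0)&(P[:,1]<y1)&(P[:,2]>z0)&(P[:,2]<z1)
    print(n,'bench z',np.median(P[box(.45,.52,.05,.1,-.02,.02),2]))
    m=box(.44,.62,.15,.33,.151,.160); Q=P[m]; print(' rim',len(Q),rect(Q),np.median(Q[:,2]))
    m=box(.44,.64,.12,.36,.090,.104)&(sat<40); Q=P[m]; print(' lugz',len(Q),rect(Q))
    m=box(.40,.52,-.24,-.08,.014,.019)&(sat<40); Q=P[m]; print(' lidplate',len(Q),rect(Q),np.median(Q[:,2]))
    m=box(.40,.52,-.24,-.08,.041,.049)&(sat<40); Q=P[m]; print(' lidtop',len(Q),rect(Q) if len(Q)>3 else'',np.median(Q[:,2]))
    for nm,b in dict(long=(.6,.7,-.32,-.16,.03,.15),short=(.58,.7,-.02,.11,.03,.15)).items():
        m=box(*b)&(sat<45); Q=P[m]
        c=Q.mean(0); U,S,V=np.linalg.svd(Q-c,full_matrices=False); d=V[0]*np.sign(V[0][2])
        t=(Q-c)@d; print(' ',nm,len(Q),'c',c.round(4),'d',d.round(3),'tilt',np.degrees(np.arcsin(d[2])).round(1),'az',np.degrees(np.arctan2(d[1],d[0])).round(1),'ext',np.percentile(t,[0.5,99.5]).round(4),rect(Q))
E
python3 m.py
```

```text
scene0 bench z 0.001014903737823315
 rim 321 (array([0.52887341, 0.2456694 ]), array([104.90384674,  42.05591965]), 69.68138122558594) 0.15493887698762068
 lugz 130 (array([0.54885773, 0.24780548]), array([109.56608582,  27.70119095]), 85.09559631347656)
 lidplate 239 (array([ 0.47430322, -0.15239331]), array([ 41.47175598, 107.1852417 ]), 16.012357711791992) 0.01665418534846867
 lidtop 47 (array([ 0.47532565, -0.15179897]), array([11.99990463, 48.33353424]), 12.128060340881348) 0.04321778581647571
  long 362 c [ 0.6528 -0.236   0.0698] d [-0.053 -0.894  0.445] tilt 26.4 az -93.4 ext [-0.0613  0.0608] (array([ 0.65679517, -0.25487849]), array([ 60.99128723, 141.96606445]), 18.287094116210938)
  short 298 c [0.6443 0.0412 0.0657] d [ 0.315 -0.796  0.516] tilt 31.1 az -68.4 ext [-0.0512  0.047 ] (array([0.64347046, 0.04226957]), array([18.49509048, 88.4305954 ]), 22.676862716674805)
side0 bench z -2.243284642503809e-05
 rim 77 (array([0.53080243, 0.24673581]), array([111.32034302,  38.87764359]), 69.2956771850586) 0.154634462314676
 lugz 64 (array([0.51716968, 0.19702635]), array([42.75033569, 19.95544052]), 6.486767292022705)
 lidplate 440 (array([ 0.47284967, -0.15450424]), array([ 45.82672882, 109.60343933]), 17.212764739990234) 0.01588484068463223
 lidtop 97 (array([ 0.47316595, -0.15572505]), array([14.15253067, 48.68846893]), 13.329205513000488) 0.04368453383417433
  long 587 c [ 0.6519 -0.2589  0.0607] d [ 0.349 -0.933  0.088] tilt 5.0 az -69.5 ext [-0.071   0.0672] (array([ 0.66856396, -0.24883943]), array([136.48171997,  68.85266876]), 83.63128662109375)
  short 338 c [0.6399 0.0263 0.0574] d [ 0.407 -0.802  0.437] tilt 25.9 az -63.1 ext [-0.06    0.0408] (array([0.63760382, 0.03860974]), array([22.05500221, 93.28112793]), 22.526342391967773)
```

```bash
cat > m2.py <<'E'
from h import *
def fit(s,b,zmin=.03,lab=''):
    P=cloud(s); C=s['image'].astype(int); sat=C.max(2)-C.min(2)
    m=(P[...,0]>b[0])&(P[...,0]<b[1])&(P[...,1]>b[2])&(P[...,1]<b[3])&(P[...,2]>zmin)&(P[...,2]<.15)&(sat<60)
    n,L,st,_=cv2.connectedComponentsWithStats(m.astype(np.uint8)); k=1+np.argmax(st[1:,4]); m=L==k
    m2=m&(C.min(2)>190)
    for nm,mm in (('all',m),('bright',m2)):
        Q=P[mm]
        if len(Q)<30: continue
        (c,wh,a)=cv2.minAreaRect(Q[:,:2].astype(np.float32)*1000)
        c0=Q.mean(0);d=np.linalg.svd(Q-c0,full_matrices=False)[2]; e=d[0]*np.sign(d[0][2]);nn=d[2]*np.sign(d[2][2])
        print(lab,nm,len(Q),'rect',np.round(c,1),np.round(wh,1),round(a,1),'mean',c0.round(4),'dir az',np.degrees(np.arctan2(e[1],e[0])).round(1),'el',np.degrees(np.arcsin(e[2])).round(1),'normal az/el',np.degrees(np.arctan2(nn[1],nn[0])).round(1),np.degrees(np.arcsin(nn[2])).round(1),'t',((Q-c0)@e).min().round(3),((Q-c0)@e).max().round(3),'z',Q[:,2].min().round(3),Q[:,2].max().round(3))
if __name__=='__main__':
    for n in ['scene0','side0','wrist0']:
        s=load(n)
        if n!='wrist0': fit(s,(.6,.7,-.32,-.16),.03,n+' long')
        fit(s,(.58,.7,-.02,.11),.03,n+' short')
    s=load('scene0');P=cloud(s).reshape(-1,3);c=np.array([.53,.246]);u=np.array([.342,.94])
    q=(P[:,:2]-c)@u; w=(P[:,:2]-c)@np.array([-u[1],u[0]])
    k=(q>.053)&(q<.075)&(abs(w)<.025)&(P[:,2]>.05); print('lug+',k.sum(),P[k].mean(0) if k.any() else '')
    k=(q<-.054)&(q>-.075)&(abs(w)<.025)&(P[:,2]>.05); print('lug-',k.sum())
E
python3 m2.py
```

```text
scene0 long all 383 rect [ 650.9 -232.2] [108.4  25. ] 80.5 mean [ 0.6504 -0.2318  0.0702] dir az -101.3 el 34.5 normal az/el -3.6 11.1 t -0.06 0.068 z 0.03 0.112
scene0 long bright 269 rect [ 648.3 -232.8] [105.6  17.2] 79.2 mean [ 0.6486 -0.2316  0.0748] dir az -100.8 el 34.5 normal az/el 82.8 55.5 t -0.062 0.064 z 0.035 0.112
scene0 short all 371 rect [642.7  43.5] [25.  90.9] 24.7 mean [0.6444 0.0406 0.0632] dir az -69.0 el 29.1 normal az/el 25.9 8.7 t -0.054 0.049 z 0.032 0.097
scene0 short bright 161 rect [640.5  43.6] [16.7 79.1] 18.5 mean [0.6402 0.0446 0.0691] dir az -69.0 el 34.0 normal az/el 110.8 56.0 t -0.047 0.047 z 0.041 0.094
side0 long all 502 rect [ 643.8 -234.6] [113.5  31. ] 74.5 mean [ 0.6407 -0.2473  0.0649] dir az -96.5 el 34.4 normal az/el -4.5 3.0 t -0.075 0.059 z 0.03 0.111
side0 short all 378 rect [636.1  36.7] [23.6 97.8] 20.8 mean [0.6401 0.026  0.057 ] dir az -62.6 el 24.4 normal az/el 27.5 0.3 t -0.063 0.042 z 0.03 0.093
wrist0 short all 2613 rect [638.5  38.3] [32.  98.4] 17.3 mean [0.6379 0.0398 0.062 ] dir az -68.0 el 30.0 normal az/el -166.4 14.2 t -0.055 0.051 z 0.03 0.094
wrist0 short bright 1357 rect [640.4  42.8] [17.2 83. ] 20.2 mean [0.6398 0.0434 0.0676] dir az -69.3 el 33.9 normal az/el 110.7 56.1 t -0.05 0.049 z 0.038 0.093
lug+ 65 [0.55156287 0.30176514 0.10486831]
lug- 0
```

Measurements: the long punch's axis centre is about (0.6475, -0.2375, 0.068), tip azimuth -100.5° and elevation 35°. The short punch's is about (0.642, 0.039, 0.061), azimuth -69°. Heights match the given sizes. The tub centre is (0.530, 0.246), its +x azimuth is 70°, and the lug is at the +y end. I'll approach the long punch first.

```bash
python3 -m jog '[{"claw":0.2,"offset":[0.012,-0.030,0],"angular":[0,0,-5.25]},{"claw":0.2,"offset":[0.012,-0.030,0],"angular":[0,0,-5.25]},{"claw":0.2,"offset":[0.012,-0.030,0],"angular":[7.37,-1.37,0]},{"claw":0.2,"offset":[0.012,-0.030,0],"angular":[7.37,-1.37,0]},{"claw":0.2,"offset":[0.012,-0.030,0],"angular":[7.37,-1.37,0]},{"claw":0.2,"offset":[0.015,-0.030,0],"angular":[7.37,-1.37,0]},{"claw":0.2,"offset":[0.015,-0.030,-0.018],"angular":[0,0,0]},{"claw":0.2,"offset":[0.015,-0.030,-0.018],"angular":[0,0,0]},{"claw":0.2,"offset":[0.015,-0.030,-0.018],"angular":[0,0,0]},{"claw":0.2,"offset":[0.015,-0.037,-0.018],"angular":[0,0,0]},{"claw":0.2,"offset":[0,0,0],"angular":[0,0,0]},{"claw":0.2,"offset":[0,0,0],"angular":[0,0,0]},{"claw":0.2,"offset":[0,0,0],"angular":[0,0,0]}]' 100
python3 - <<'E'
from h import *
from m2 import fit
from scipy.spatial.transform import Rotation as R
s=snap('wrist','wrist1'); fit(s,(.6,.7,-.32,-.16),.03,'long')
st=ctrl.get_state(); q=st['ee_rot']; M=R.from_quat([q[1],q[2],q[3],q[0]]).as_matrix(); print(M.round(3),st['ee_pos'],st['joint_pos'].round(2))
E
```

```text
clock: 1.45
ee_pos: [0.6327, -0.2994, 0.1642]
ee_rot: [0.697, 0.244, 0.663, 0.12]
wrist_force: [-0.3, 0.1, 0.7]
gripper_width: 0.0511
long all 2499 rect [ 649.8 -236.5] [114.5  31.4] 80.6 mean [ 0.6473 -0.2406  0.0779] dir az -101.2 el 34.6 normal az/el 78.7 55.4 t -0.073 0.058 z 0.03 0.11
long bright 1751 rect [ 648.4 -234.6] [106.1  17.1] 78.9 mean [ 0.647  -0.2412  0.0807] dir az -101.1 el 34.1 normal az/el 78.6 55.9 t -0.073 0.054 z 0.038 0.11
[[ 0.092  0.157  0.983]
 [ 0.491  0.852 -0.182]
 [-0.866  0.499  0.002]] [ 0.63271851 -0.29924268  0.16479972] [-0.64  0.95  0.89  1.77  0.46  1.05]
```

View pics/wrist1.png

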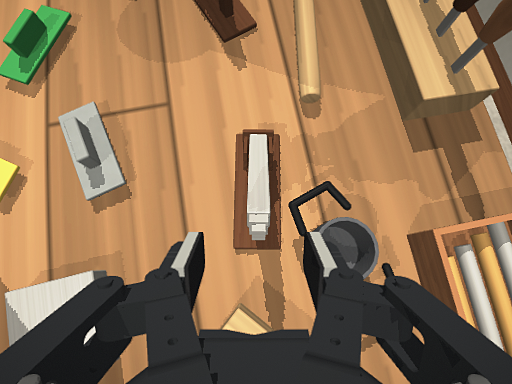

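The wrist view shows the punch centred between the fingers at (258,190), and its pose agrees with the scene fit. The fingers will stay above the oil cup handle at (310,200), so I'm descending.

```bash
python3 -m jog '[{"claw":0.2,"offset":[0.003,0.010,-0.023],"angular":[0,0,0]},{"claw":0.2,"offset":[0.003,0.010,-0.023],"angular":[0,0,0]},{"claw":0.2,"offset":[0.003,0.010,-0.023],"angular":[0,0,0]},{"claw":0.2,"offset":[0.002,0.011,-0.023],"angular":[0,0,0]},{"claw":0.2,"offset":[0,0,0],"angular":[0,0,0]},{"claw":0.2,"offset":[0,0,0],"angular":[0,0,0]},{"claw":0.2,"offset":[0,0,0],"angular":[0,0,0]}]'
python3 - <<'E'
from h import *
st=ctrl.get_state(); print(st['ee_pos'],st['joint_pos'].round(2)); snap('wrist','wrist2'); snap('side','side2')
E
```

```text
clock: 2.2
ee_pos: [0.6442, -0.2597, 0.0736]
ee_rot: [0.698, 0.244, 0.663, 0.119]
wrist_force: [-0.0, -0.3, 0.7]
gripper_width: 0.0511
[ 0.64420925 -0.25966002  0.07359564] [-0.59  0.89  0.56  1.46  0.48  1.11]
```

View pics/wrist2.png

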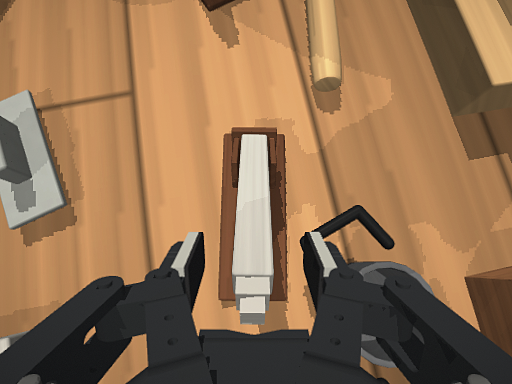

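View pics/side2.png

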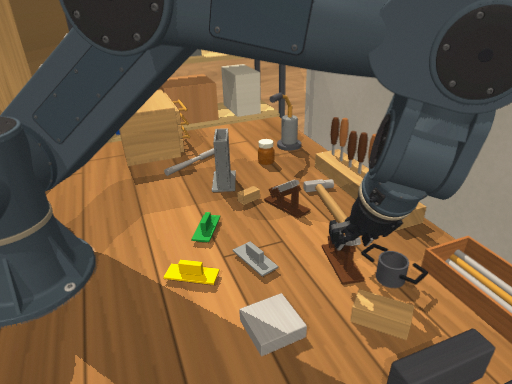

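The fingers straddle the punch near its tip, which shows at (253,285). I'll close and lift.

```bash
python3 -m jog '[{"claw":-1,"offset":[0,0,0],"angular":[0,0,0]},{"claw":-1,"offset":[0,0,0],"angular":[0,0,0]},{"claw":-1,"offset":[0,0,0],"angular":[0,0,0]},{"claw":-1,"offset":[0,0,0],"angular":[0,0,0]},{"claw":-1,"offset":[0,0,0],"angular":[0,0,0]},{"claw":-1,"offset":[0,0,0],"angular":[0,0,0]}]' 120
python3 -m jog '[{"claw":-1,"offset":[0,0,0.02],"angular":[0,0,0]},{"claw":-1,"offset":[0,0,0.03],"angular":[0,0,0]},{"claw":-1,"offset":[0,0,0.03],"angular":[0,0,0]},{"claw":-1,"offset":[0,0,0.03],"angular":[0,0,0]},{"claw":-1,"offset":[-0.01,0,0.03],"angular":[0,0,0]},{"claw":-1,"offset":[-0.02,0,0.03],"angular":[0,0,0]},{"claw":-1,"offset":[0,0,0],"angular":[0,0,0]},{"claw":-1,"offset":[0,0,0],"angular":[0,0,0]}]'
python3 - <<'E'
from h import *
st=ctrl.get_state(); print(st['ee_pos'],st['joint_pos'].round(2)); snap('wrist','wrist3'); snap('side','side3')
E
```

```text
clock: 2.9
ee_pos: [0.6439, -0.2595, 0.0718]
ee_rot: [0.697, 0.245, 0.663, 0.119]
wrist_force: [0.1, -2.8, 6.3]
gripper_width: 0.0164
clock: 3.7
ee_pos: [0.6137, -0.2592, 0.2414]
ee_rot: [0.697, 0.244, 0.663, 0.119]
wrist_force: [0.7, 0.3, -3.2]
gripper_width: 0.0165
[ 0.61374495 -0.25923919  0.24139908] [-0.62  0.83  0.86  1.84  0.47  1.08]
```

View pics/wrist3.png

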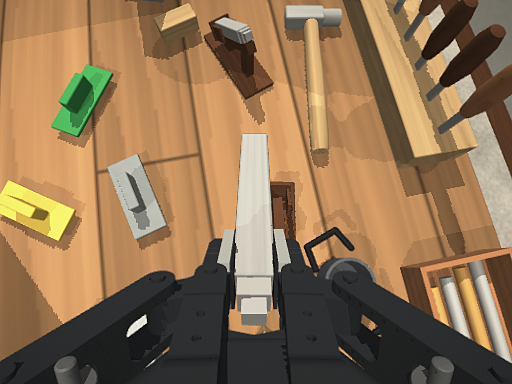

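View pics/side3.png

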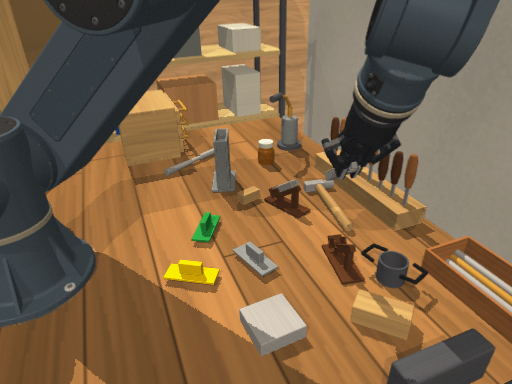

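```bash
python3 -m jog '[{"claw":-1,"offset":[-0.006,0.01,0.02],"angular":[-7.73,1.43,0]},{"claw":-1,"offset":[-0.006,0.02,0.02],"angular":[-7.73,1.43,0]},{"claw":-1,"offset":[-0.006,0.03,0.02],"angular":[-7.73,1.43,0]},{"claw":-1,"offset":[-0.006,0.03,0.01],"angular":[-7.73,1.43,0]},{"claw":-1,"offset":[-0.006,0.03,0],"angular":[-7.73,1.43,0]},{"claw":-1,"offset":[-0.006,0.03,0],"angular":[-7.73,1.43,0]},{"claw":-1,"offset":[-0.006,0.03,0],"angular":[-7.73,1.43,0]},{"claw":-1,"offset":[-0.006,0.03,0],"angular":[0,0,-4.75]},{"claw":-1,"offset":[-0.006,0.03,0],"angular":[0,0,-4.75]},{"claw":-1,"offset":[-0.006,0.03,0],"angular":[0,0,0]},{"claw":-1,"offset":[-0.006,0.03,0],"angular":[0,0,0]},{"claw":-1,"offset":[-0.006,0.03,0],"angular":[0,0,0]},{"claw":-1,"offset":[-0.006,0.03,0],"angular":[0,0,0]},{"claw":-1,"offset":[0,0.03,0],"angular":[0,0,0]},{"claw":-1,"offset":[0,0.03,0],"angular":[0,0,0]},{"claw":-1,"offset":[0,0.03,0],"angular":[0,0,0]},{"claw":-1,"offset":[0,0.02,0],"angular":[0,0,0]},{"claw":-1,"offset":[0,0.01,0],"angular":[0,0,0]},{"claw":-1,"offset":[0,0,0],"angular":[0,0,0]},{"claw":-1,"offset":[0,0,0],"angular":[0,0,0]}]'
cat > st.py <<'E'
from h import *
from scipy.spatial.transform import Rotation as R
import sys
def pose():
    st=ctrl.get_state(); q=st['ee_rot']; M=R.from_quat([q[1],q[2],q[3],q[0]]).as_matrix(); t=M[:,0]
    print('tcp',st['ee_pos'].round(4),'t',t.round(3),'jaw',M[:,2].round(3),'jawaz',np.degrees(np.arctan2(M[1,2],M[0,2])).round(1),'tilt',np.degrees(np.arccos(-t[2])).round(1),'grasp',(st['ee_pos']-.019*t).round(4),'j',st['joint_pos'].round(2),'F',st['wrist_force'].round(1),'w',st['gripper_width'].round(4),st['clock'])
    return st,M
if __name__=='__main__':
    pose()
    for n in sys.argv[2:]: snap(n,n+sys.argv[1])
E
python3 st.py 4 wrist scene side
```

```text
clock: 5.8
ee_pos: [0.5285, 0.2143, 0.3011]
ee_rot: [0.658, -0.029, 0.703, -0.267]
wrist_force: [0.8, -0.7, -2.0]
gripper_width: 0.016Traceback (most recent call last):
  File "st.py", line 9, in <module>
    pose()
    ~~~~^^
  File "st.py", line 6, in pose
    print('tcp',st['ee_pos'].round(4),'t',t.round(3),'jaw',M[:,2].round(3),'jawaz',np.degrees(np.arctan2(M[1,2],M[0,2])).round(1),'tilt',np.degrees(np.arccos(-t[2])).round(1),'grasp',(st['ee_pos']-.019*t).round(4),'j',st['joint_pos'].round(2),'F',st['wrist_force'].round(1),'w',st['gripper_width'].round(4),st['clock'])
                                                                                                                                                                                                                                                                                      ^^^^^^^^^^^^^^^^^^^^^^^^^
AttributeError: 'float' object has no attribute 'round'
```

```bash
cd pics; python3 -c "
import cv2,numpy as np
a=[cv2.imread(n+'4.png') for n in ('wrist','scene','side')]
cv2.imwrite('c4.png',np.hstack([cv2.resize(x,(400,300)) for x in a[:2]]));cv2.imwrite('s4.png',a[2])"
```

```text
[ WARN:0@0.015] global loadsave.cpp:275 findDecoder imread_('wrist4.png'): can't open/read file: check file path/integrity
[ WARN:0@0.015] global loadsave.cpp:275 findDecoder imread_('scene4.png'): can't open/read file: check file path/integrity
[ WARN:0@0.015] global loadsave.cpp:275 findDecoder imread_('side4.png'): can't open/read file: check file path/integrity
Traceback (most recent call last):
cv2.error: OpenCV(4.12.0) /io/opencv/modules/imgproc/src/resize.cpp:4208: error: (-215:Assertion failed) !ssize.empty() in function 'resize'
```

```bash
sed -i "s/st\['gripper_width'\].round(4)/round(st['gripper_width'],4)/" st.py; python3 st.py 4 wrist scene side; cat > pics/c.py <<'E'
import cv2,numpy as np,sys
k=sys.argv[1]; L=[cv2.imread(f'pics/{n}{k}.png') for n in sys.argv[2:]]
cv2.imwrite(f'pics/c{k}.png',np.hstack([cv2.resize(x,(800//len(L),600//len(L))) for x in L]))
E
python3 pics/c.py 4 wrist scene
```

```text
tcp [0.5285 0.2143 0.3011] t [-0.131 -0.393 -0.91 ] jaw [ 0.941 -0.338  0.01 ] jawaz -19.8 tilt 24.5 grasp [0.531  0.2218 0.3184] j [ 0.54  0.74  0.87  2.04 -0.27  2.5 ] F [ 0.8 -0.7 -2. ] w 0.016 5.8
```

View pics/c4.png

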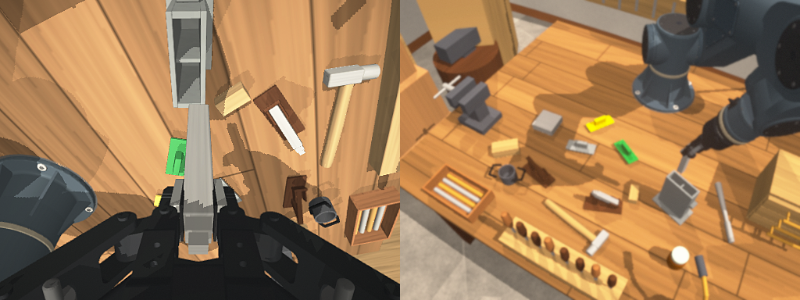

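View pics/side4.png

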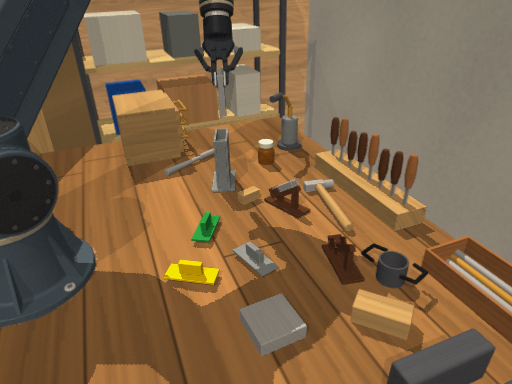

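```bash
cat > bar.py <<'E'
from h import *
import sys
from st import pose
def bar(k,names=('wrist','side','scene'),zr=(.19,.30),g=None,L=.101):
    st,M=pose()
    t=M[:,0]; g=st['ee_pos']-.019*t
    for n in names:
        s=load(n+k); P=cloud(s); C=s['image'].astype(int); sat=C.max(2)-C.min(2)
        m=(np.linalg.norm(P[...,:2]-g[:2],axis=-1)<.05)&(P[...,2]>g[2]-.115)&(P[...,2]<g[2]-.03)&(sat<60)&(C.min(2)>(40))
        Q=P[m]
        if len(Q)<40: print(n,'few',len(Q)); continue
        c=Q.mean(0); d=np.linalg.svd(Q-c,full_matrices=False)[2][0]; d*=np.sign(d[2])
        # centre of silhouette at bottom vs top along camera-lateral direction
        o=-s['R'].T@s['t']; v=c-o; v/=np.linalg.norm(v); l=np.cross(v,[0,0,1]); l/=np.linalg.norm(l)
        out=[]
        zs=np.linspace(Q[:,2].min(),Q[:,2].max(),5)
        for a,b in zip(zs[:-1],zs[1:]):
            q=Q[(Q[:,2]>=a)&(Q[:,2]<b)]
            if len(q)<5: continue
            w=(q-c)@l; out.append((round((a+b)/2,3),((w.min()+w.max())/2*1000).round(1),((w.max()-w.min())*1000).round(1)))
        print(n,len(Q),'mean',c.round(4),'dir',d.round(3),'lean',np.degrees(np.arccos(d[2])).round(1),'zmin',Q[:,2].min().round(3),'lat',l.round(2),out)
if __name__=='__main__': bar(sys.argv[1])
E
python3 bar.py 4
```

```text
tcp [0.5287 0.2142 0.3013] t [-0.131 -0.392 -0.911] jaw [ 0.941 -0.339  0.01 ] jawaz -19.8 tilt 24.4 grasp [0.5312 0.2216 0.3186] j [ 0.54  0.74  0.87  2.04 -0.27  2.5 ] F [ 0.7  0.1 -2.8] w 0.0163 5.95
wrist 2108 mean [0.5354 0.2321 0.2585] dir [-0.015 -0.005  1.   ] lean 0.9 zmin 0.217 lat [-0.95  0.32  0.  ] [(np.float64(0.226), np.float64(-0.5), np.float64(18.0)), (np.float64(0.244), np.float64(-0.2), np.float64(17.7)), (np.float64(0.262), np.float64(0.1), np.float64(18.1)), (np.float64(0.28), np.float64(0.3), np.float64(18.0))]
side 167 mean [0.5307 0.2162 0.2547] dir [-0.016 -0.009  1.   ] lean 1.0 zmin 0.219 lat [ 0.96 -0.28  0.  ] [(np.float64(0.227), np.float64(-0.5), np.float64(16.3)), (np.float64(0.245), np.float64(0.2), np.float64(17.3)), (np.float64(0.262), np.float64(0.2), np.float64(18.9)), (np.float64(0.28), np.float64(-0.4), np.float64(17.0))]
scene 161 mean [0.5393 0.2241 0.2577] dir [-0.02   0.016  1.   ] lean 1.5 zmin 0.222 lat [-0.02  1.    0.  ] [(np.float64(0.231), np.float64(-0.1), np.float64(17.6)), (np.float64(0.247), np.float64(-0.0), np.float64(18.2)), (np.float64(0.264), np.float64(0.3), np.float64(18.0)), (np.float64(0.28), np.float64(0.5), np.float64(19.4))]
```

```bash
python3 - <<'E'
from h import *
for n in ['wrist4','scene4','scene0']:
    s=load(n);P=cloud(s).reshape(-1,3)
    m=(P[:,0]>.44)&(P[:,0]<.62)&(P[:,1]>.15)&(P[:,1]<.33)&(abs(P[:,2]-.155)<.004); Q=P[m]
    print(n,len(Q),cv2.minAreaRect(Q[:,:2].astype(np.float32)*1000),np.median(Q[:,2]))
E
```

```text
wrist4 2319 ((528.962646484375, 245.748779296875), (104.36012268066406, 39.40476608276367), 70.41706848144531) 0.15436074628470411
scene4 316 ((528.4869995117188, 245.9319610595703), (105.0860595703125, 42.144683837890625), 69.23614501953125) 0.15501137541554555
scene0 320 ((528.8734130859375, 245.66940307617188), (104.90384674072266, 42.0559196472168), 69.68138122558594) 0.1549361238710366
```

```bash
python3 -m jog '[{"claw":-1,"offset":[0.0015,0.015,-0.01],"angular":[0,0,0]},{"claw":-1,"offset":[0.0015,0.015,-0.01],"angular":[0,0,0]},{"claw":-1,"offset":[0.0015,0.015,-0.01],"angular":[0,0,0]},{"claw":-1,"offset":[0,0,-0.01],"angular":[0,0,0]},{"claw":-1,"offset":[0,0,0],"angular":[0,0,0]},{"claw":-1,"offset":[0,0,0],"angular":[0,0,0]},{"claw":-1,"offset":[0,0,0],"angular":[0,0,0]}]'; python3 st.py 5 wrist scene side; python3 bar.py 5; python3 pics/c.py 5 wrist scene
```

```text
clock: 6.65
ee_pos: [0.5325, 0.2599, 0.2605]
ee_rot: [0.659, -0.029, 0.703, -0.267]
wrist_force: [-0.1, -0.0, -2.7]
gripper_width: 0.0165
tcp [0.5325 0.2599 0.2605] t [-0.13  -0.392 -0.911] jaw [ 0.941 -0.337  0.011] jawaz -19.7 tilt 24.4 grasp [0.535  0.2673 0.2778] j [ 0.59  0.81  0.89  2.   -0.26  2.55] F [-0.1 -0.  -2.7] w 0.0165 6.65
tcp [0.5326 0.2597 0.2605] t [-0.13  -0.392 -0.911] jaw [ 0.941 -0.338  0.011] jawaz -19.7 tilt 24.4 grasp [0.5351 0.2671 0.2778] j [ 0.59  0.81  0.89  2.   -0.26  2.55] F [-0.7  0.6 -3.3] w 0.0161 6.8
wrist 2111 mean [0.5395 0.2777 0.2178] dir [-0.018 -0.005  1.   ] lean 1.1 zmin 0.176 lat [-0.95  0.32  0.  ] [(np.float64(0.185), np.float64(-0.6), np.float64(17.9)), (np.float64(0.203), np.float64(-0.3), np.float64(17.9)), (np.float64(0.221), np.float64(0.0), np.float64(18.2)), (np.float64(0.239), np.float64(0.3), np.float64(17.9))]
side 151 mean [0.5351 0.2621 0.2134] dir [-0.027 -0.012  1.   ] lean 1.7 zmin 0.18 lat [ 0.96 -0.27  0.  ] [(np.float64(0.189), np.float64(0.4), np.float64(18.5)), (np.float64(0.205), np.float64(-0.1), np.float64(15.4)), (np.float64(0.222), np.float64(-0.2), np.float64(18.5)), (np.float64(0.239), np.float64(-0.7), np.float64(15.2))]
scene 147 mean [0.5444 0.2694 0.2149] dir [-0.009  0.006  1.   ] lean 0.6 zmin 0.18 lat [ 0.07  1.   -0.  ] [(np.float64(0.188), np.float64(-0.2), np.float64(17.8)), (np.float64(0.205), np.float64(-0.4), np.float64(17.4)), (np.float64(0.222), np.float64(-0.1), np.float64(16.4)), (np.float64(0.239), np.float64(0.2), np.float64(17.1))]
```

View pics/c5.png

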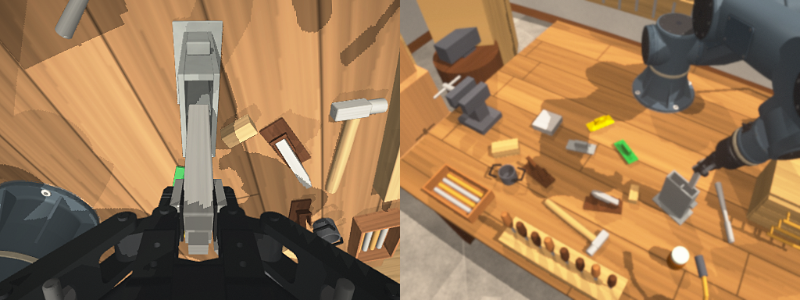

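The punch hangs vertical (lean about 1°) over the deep pocket, within about 1 mm of centre. Lowering.

```bash
python3 -m jog '[{"claw":-1,"offset":[0.0003,0,-0.015],"angular":[0,0,0]},{"claw":-1,"offset":[0.0003,0,-0.015],"angular":[0,0,0]},{"claw":-1,"offset":[0,0,-0.015],"angular":[0,0,0]},{"claw":-1,"offset":[0,0,0],"angular":[0,0,0]}]'; python3 -m jog '[{"claw":-1,"offset":[0,0,-0.015],"angular":[0,0,0]},{"claw":-1,"offset":[0,0,-0.015],"angular":[0,0,0]},{"claw":-1,"offset":[0,0,-0.015],"angular":[0,0,0]},{"claw":-1,"offset":[0,0,-0.005],"angular":[0,0,0]},{"claw":-1,"offset":[0,0,0],"angular":[0,0,0]},{"claw":-1,"offset":[0,0,0],"angular":[0,0,0]}]';  python3 st.py 6 wrist side; python3 pics/c.py 6 wrist side
```

```text
clock: 7.2
ee_pos: [0.5326, 0.2593, 0.2139]
ee_rot: [0.658, -0.029, 0.703, -0.267]
wrist_force: [0.4, 0.7, -1.8]
gripper_width: 0.0162
clock: 7.8
ee_pos: [0.5334, 0.2599, 0.1662]
ee_rot: [0.659, -0.028, 0.703, -0.267]
wrist_force: [-0.1, -0.8, -2.3]
gripper_width: 0.0162
tcp [0.5334 0.2599 0.1662] t [-0.129 -0.391 -0.911] jaw [ 0.941 -0.337  0.011] jawaz -19.7 tilt 24.3 grasp [0.5358 0.2673 0.1835] j [ 0.59  0.77  0.59  1.73 -0.26  2.55] F [-0.1 -0.8 -2.3] w 0.0162 7.8
```

View pics/c6.png

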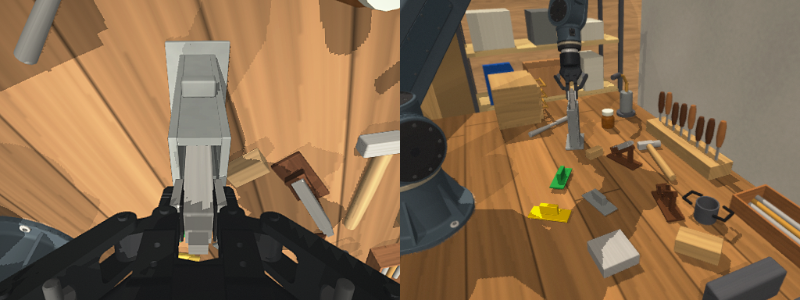

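Only the punch's weight shows on the wrist and it is inside the pocket, so I'm releasing it.

```bash
python3 -m jog '[{"claw":0.0,"offset":[0,0,0],"angular":[0,0,0]},{"claw":0.0,"offset":[0,0,0],"angular":[0,0,0]},{"claw":0.0,"offset":[0,0,0],"angular":[0,0,0]},{"claw":0.0,"offset":[0,0,0],"angular":[0,0,0]},{"claw":0.0,"offset":[0.002,0.005,0.02],"angular":[0,0,0]},{"claw":0.0,"offset":[0.005,0.015,0.03],"angular":[0,0,0]},{"claw":0.0,"offset":[0.005,0.010,0.03],"angular":[0,0,0]},{"claw":0.0,"offset":[0,0,0],"angular":[0,0,0]}]';  python3 st.py 7 wrist scene; python3 pics/c.py 7 wrist scene; python3 - <<'E'
import cv2
a=cv2.imread('pics/wrist7.png');cv2.imwrite('pics/w7z.png',cv2.resize(a[60:330,130:390],(700,727)[:2] and (578,600)))
E
```

```text
clock: 8.7
ee_pos: [0.5455, 0.2891, 0.2417]
ee_rot: [0.663, -0.026, 0.7, -0.264]
wrist_force: [-0.0, -0.7, -0.4]
gripper_width: 0.0427
tcp [0.5455 0.2891 0.2417] t [-0.12  -0.386 -0.915] jaw [ 0.942 -0.336  0.018] jawaz -19.6 tilt 23.8 grasp [0.5478 0.2965 0.2591] j [ 0.61  0.89  1.01  2.03 -0.25  2.57] F [-0.  -0.7 -0.4] w 0.0427 8.7
```

View pics/w7z.png

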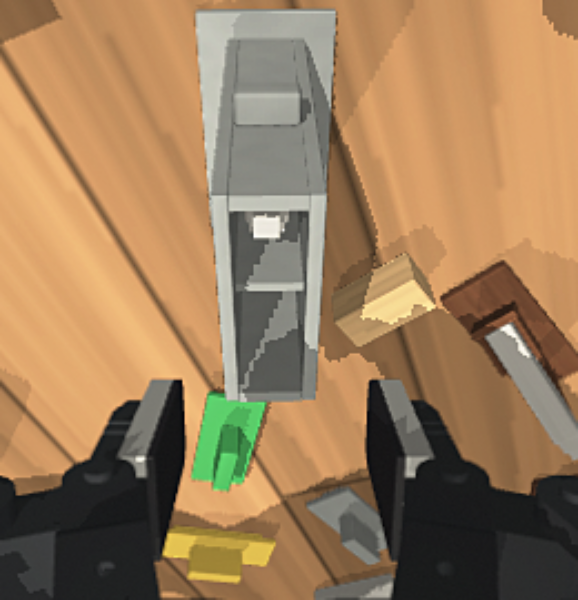

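The long punch's tip is at (267,227), inside the deep pocket and below the rim. Now the short punch.

```bash
python3 -m jog '[{"claw":0.2,"offset":[0.01,-0.025,0],"angular":[7.54,-2.69,0]},{"claw":0.2,"offset":[0.01,-0.025,0],"angular":[7.54,-2.69,0]},{"claw":0.2,"offset":[0.01,-0.025,0],"angular":[7.54,-2.69,0]},{"claw":0.2,"offset":[0.01,-0.025,0],"angular":[0,0,8.1]},{"claw":0.2,"offset":[0.01,-0.025,0],"angular":[0,0,8.1]},{"claw":0.2,"offset":[0.01,-0.025,0],"angular":[0,0,8.1]},{"claw":0.2,"offset":[0.01,-0.025,0],"angular":[0,0,8.1]},{"claw":0.2,"offset":[0.01,-0.025,-0.01],"angular":[0,0,8.1]},{"claw":0.2,"offset":[0.01,-0.025,-0.02],"angular":[7,2.68,0]},{"claw":0.2,"offset":[0.01,-0.025,-0.02],"angular":[7,2.68,0]},{"claw":0.2,"offset":[0.01,-0.025,-0.02],"angular":[7,2.68,0]},{"claw":0.2,"offset":[0.008,-0.031,-0.02],"angular":[7,2.68,0]},{"claw":0.2,"offset":[0,0,0],"angular":[0,0,0]},{"claw":0.2,"offset":[0,0,0],"angular":[0,0,0]},{"claw":0.2,"offset":[0,0,0],"angular":[0,0,0]}]'; python3 st.py 8 wrist; python3 -c "
from m2 import *
fit(load('wrist8'),(.58,.7,-.03,.11),.03,'short')"
```

```text
clock: 10.3
ee_pos: [0.6537, 0.0073, 0.1502]
ee_rot: [0.659, 0.01, 0.707, 0.256]
wrist_force: [0.0, 0.3, -0.4]
gripper_width: 0.0514
tcp [0.6537 0.0073 0.1502] t [-0.132  0.351 -0.927] jaw [ 0.937  0.349 -0.001] jawaz 20.4 tilt 22.0 grasp [6.562e-01 6.000e-04 1.679e-01] j [-0.15  0.75  0.54  1.55  0.33  1.03] F [ 0.   0.3 -0.4] w 0.0514 10.3
short all 2655 rect [640.5  38.7] [32.  99.6] 19.5 mean [0.6415 0.0392 0.0673] dir az -69.0 el 32.2 normal az/el 167.5 41.1 t -0.058 0.047 z 0.03 0.094
short bright 1831 rect [640.3  42.7] [17.2 82.7] 20.4 mean [0.6411 0.0405 0.0697] dir az -69.2 el 33.7 normal az/el 110.7 56.3 t -0.054 0.045 z 0.038 0.094
```

View pics/wrist8.png

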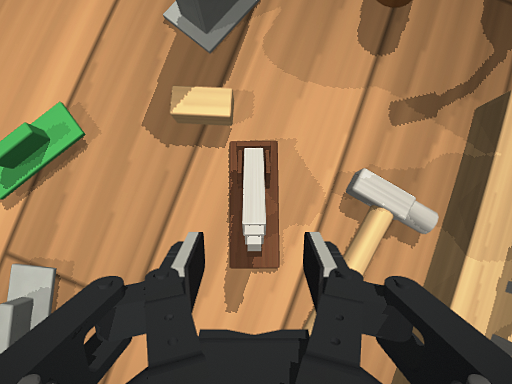

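```bash
python3 -m jog '[{"claw":0.2,"offset":[0.002,-0.004,0],"angular":[7.4,2.8,0]},{"claw":0.2,"offset":[-0.0025,0.0065,-0.02],"angular":[0,0,0]},{"claw":0.2,"offset":[-0.0025,0.0065,-0.02],"angular":[0,0,0]},{"claw":0.2,"offset":[-0.0025,0.0065,-0.02],"angular":[0,0,0]},{"claw":0.2,"offset":[-0.0025,0.0065,-0.02],"angular":[0,0,0]},{"claw":0.2,"offset":[0,0,-0.012],"angular":[0,0,0]},{"claw":0.2,"offset":[0,0,0],"angular":[0,0,0]},{"claw":0.2,"offset":[0,0,0],"angular":[0,0,0]},{"claw":0.2,"offset":[0,0,0],"angular":[0,0,0]}]'; python3 st.py 9 wrist
```

```text
clock: 11.25
ee_pos: [0.6471, 0.0286, 0.0594]
ee_rot: [0.64, 0.058, 0.705, 0.3]
wrist_force: [0.2, 0.2, -0.2]
gripper_width: 0.0515
tcp [0.6471 0.0286 0.0594] t [-0.173  0.467 -0.867] jaw [0.937 0.349 0.001] jawaz 20.4 tilt 29.8 grasp [0.6504 0.0197 0.0759] j [-0.17  0.85  0.43  1.43  0.45  0.98] F [ 0.2  0.2 -0.2] w 0.0515 11.25
```

View pics/wrist9.png

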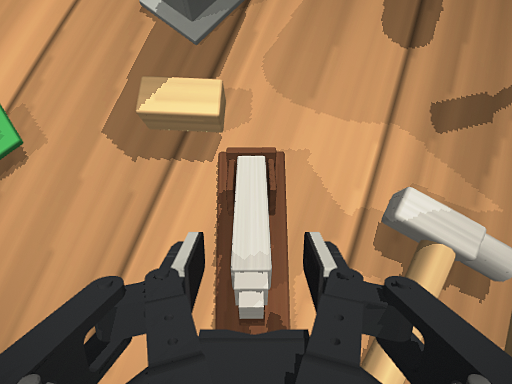

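```bash
python3 -m jog '[{"claw":-1,"offset":[0,0,0],"angular":[0,0,0]},{"claw":-1,"offset":[0,0,0],"angular":[0,0,0]},{"claw":-1,"offset":[0,0,0],"angular":[0,0,0]},{"claw":-1,"offset":[0,0,0],"angular":[0,0,0]},{"claw":-1,"offset":[0,0,0],"angular":[0,0,0]},{"claw":-1,"offset":[0,0,0],"angular":[0,0,0]},{"claw":-1,"offset":[0,0,0.02],"angular":[0,0,0]},{"claw":-1,"offset":[0,0,0.03],"angular":[0,0,0]},{"claw":-1,"offset":[0,0,0.03],"angular":[0,0,0]},{"claw":-1,"offset":[-0.01,0,0.03],"angular":[0,0,0]},{"claw":-1,"offset":[-0.01,0,0.03],"angular":[0,0,0]},{"claw":-1,"offset":[-0.01,0,0.03],"angular":[0,0,0]},{"claw":-1,"offset":[-0.01,0,0.02],"angular":[-7.34,-2.8,0]},{"claw":-1,"offset":[-0.01,0,0.01],"angular":[-7.34,-2.8,0]},{"claw":-1,"offset":[-0.01,0,0],"angular":[-7.34,-2.8,0]},{"claw":-1,"offset":[-0.01,0,0],"angular":[-7.34,-2.8,0]},{"claw":-1,"offset":[-0.01,0.01,0],"angular":[-7.34,-2.8,0]},{"claw":-1,"offset":[-0.01,0.01,0],"angular":[-7.34,-2.8,0]},{"claw":-1,"offset":[0,0.01,0],"angular":[-7.34,-2.8,0]},{"claw":-1,"offset":[0,0,0],"angular":[0,0,0]}]' 120; python3 st.py 10 wrist side; python3 pics/c.py 10 wrist side
```

```text
clock: 13.3
ee_pos: [0.5551, 0.0619, 0.257]
ee_rot: [0.708, -0.277, 0.649, -0.027]
wrist_force: [0.1, 0.3, -3.3]
gripper_width: 0.0157
tcp [0.5551 0.0619 0.257 ] t [ 0.156 -0.398 -0.904] jaw [0.934 0.356 0.004] jawaz 20.9 tilt 25.3 grasp [0.5521 0.0695 0.2742] j [ 0.35  0.29  0.06  1.33 -0.44  1.56] F [ 0.1  0.3 -3.3] w 0.0157 13.3
```

View pics/c10.png

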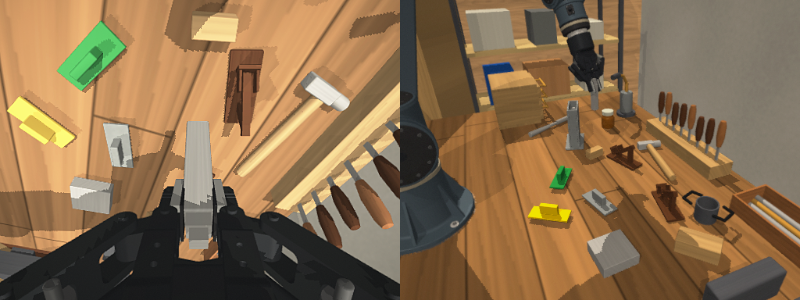

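```bash
python3 -m jog '[{"claw":-1,"offset":[0,0.01,0],"angular":[0,0,-8.1]},{"claw":-1,"offset":[-0.005,0.02,0],"angular":[0,0,-8.1]},{"claw":-1,"offset":[-0.005,0.02,0],"angular":[0,0,-8.1]},{"claw":-1,"offset":[-0.005,0.02,0],"angular":[0,0,-8.1]},{"claw":-1,"offset":[-0.005,0.02,0],"angular":[0,0,-8.1]},{"claw":-1,"offset":[-0.005,0.02,0],"angular":[0,0,0]},{"claw":-1,"offset":[-0.005,0.02,0],"angular":[0,0,0]},{"claw":-1,"offset":[-0.005,0.015,0],"angular":[0,0,0]},{"claw":-1,"offset":[-0.002,0.009,0],"angular":[0,0,0]},{"claw":-1,"offset":[0,0,0],"angular":[0,0,0]},{"claw":-1,"offset":[0,0,0],"angular":[0,0,0]},{"claw":-1,"offset":[0,0,0],"angular":[0,0,0]}]'; python3 st.py 11 wrist side scene; sed -i 's/g\[2\]-.115/g[2]-.085/;s/g\[2\]-.03)/g[2]-.02)/' bar.py; python3 bar.py 11;python3 pics/c.py 11 wrist scene
```

```text
clock: 14.6
ee_pos: [0.5197, 0.2119, 0.2582]
ee_rot: [0.655, -0.031, 0.704, -0.272]
wrist_force: [-0.0, -0.0, -3.8]
gripper_width: 0.0159
tcp [0.5197 0.2119 0.2582] t [-0.14  -0.4   -0.906] jaw [ 0.94  -0.342  0.006] jawaz -20.0 tilt 25.1 grasp [0.5223 0.2195 0.2754] j [ 0.54  0.69  0.67  1.9  -0.27  2.51] F [-0.  -0.  -3.8] w 0.0159 14.6
tcp [0.5195 0.2122 0.2582] t [-0.14  -0.4   -0.906] jaw [ 0.94  -0.342  0.006] jawaz -20.0 tilt 25.1 grasp [0.5222 0.2198 0.2754] j [ 0.54  0.69  0.67  1.9  -0.27  2.51] F [ 0.1  0.2 -3.5] w 0.0159 14.75
wrist 2047 mean [0.5254 0.2285 0.2312] dir [ 0.003 -0.001  1.   ] lean 0.2 zmin 0.2 lat [-0.94  0.34  0.  ] [(np.float64(0.207), np.float64(0.0), np.float64(17.9)), (np.float64(0.221), np.float64(-0.0), np.float64(17.8)), (np.float64(0.234), np.float64(0.0), np.float64(17.9)), (np.float64(0.248), np.float64(-0.1), np.float64(17.9))]
side 134 mean [0.521  0.2133 0.2284] dir [ 0.009 -0.008  1.   ] lean 0.7 zmin 0.201 lat [ 0.96 -0.27  0.  ] [(np.float64(0.208), np.float64(0.5), np.float64(17.5)), (np.float64(0.221), np.float64(-1.1), np.float64(16.8)), (np.float64(0.235), np.float64(-0.5), np.float64(17.3)), (np.float64(0.248), np.float64(0.5), np.float64(17.4))]
scene 107 mean [0.5291 0.2207 0.2276] dir [0.026 0.058 0.998] lean 3.7 zmin 0.2 lat [-0.03  1.    0.  ] [(np.float64(0.207), np.float64(0.2), np.float64(17.7)), (np.float64(0.221), np.float64(0.1), np.float64(18.4)), (np.float64(0.234), np.float64(0.3), np.float64(19.0)), (np.float64(0.247), np.float64(-0.6), np.float64(16.5))]
```

View pics/c11.png

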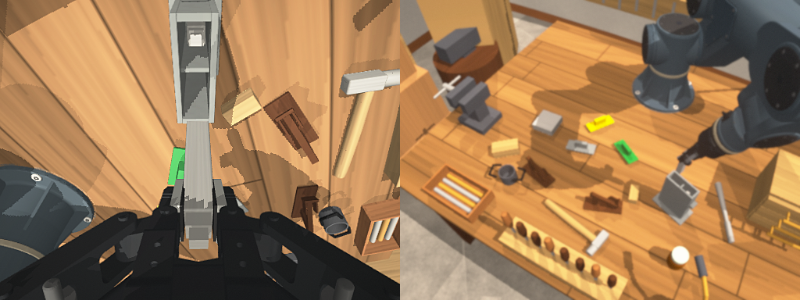

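Vertical and about 3 mm off centre, so I'll correct and lower.

```bash
python3 -m jog '[{"claw":-1,"offset":[-0.001,0.003,-0.005],"angular":[0,0,0]},{"claw":-1,"offset":[0,0,-0.015],"angular":[0,0,0]},{"claw":-1,"offset":[0,0,-0.015],"angular":[0,0,0]},{"claw":-1,"offset":[0,0,-0.015],"angular":[0,0,0]},{"claw":-1,"offset":[0,0,0],"angular":[0,0,0]}]'; python3 -m jog '[{"claw":-1,"offset":[0,0,-0.015],"angular":[0,0,0]},{"claw":-1,"offset":[0,0,-0.015],"angular":[0,0,0]},{"claw":-1,"offset":[0,0,-0.01],"angular":[0,0,0]},{"claw":-1,"offset":[0,0,0],"angular":[0,0,0]},{"claw":-1,"offset":[0,0,0],"angular":[0,0,0]}]';  python3 st.py 12 wrist scene; python3 pics/c.py 12 wrist scene
```

```text
clock: 15.25
ee_pos: [0.5177, 0.2154, 0.2062]
ee_rot: [0.654, -0.032, 0.705, -0.272]
wrist_force: [-0.3, -0.3, -3.6]
gripper_width: 0.0163
clock: 15.75
ee_pos: [0.5185, 0.2157, 0.1686]
ee_rot: [0.655, -0.032, 0.704, -0.271]
wrist_force: [-0.4, -0.2, -2.7]
gripper_width: 0.0161
tcp [0.5185 0.2157 0.1686] t [-0.139 -0.4   -0.906] jaw [ 0.94  -0.341  0.006] jawaz -19.9 tilt 25.1 grasp [0.5212 0.2233 0.1859] j [ 0.55  0.69  0.44  1.67 -0.27  2.51] F [-0.4 -0.2 -2.7] w 0.0161 15.75
```

View pics/c12.png

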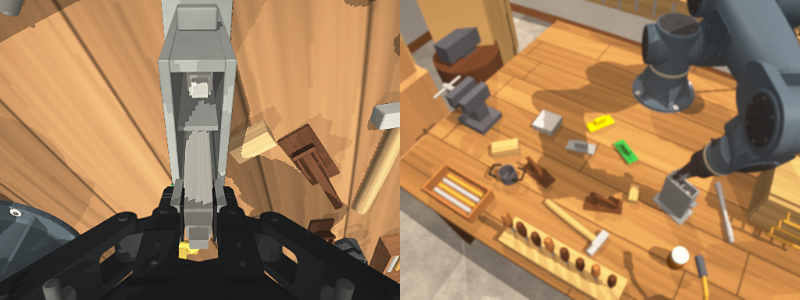

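Free in the shallow pocket. Releasing, then moving up and away.

```bash
python3 -m jog '[{"claw":0.0,"offset":[0,0,0],"angular":[0,0,0]},{"claw":0.0,"offset":[0,0,0],"angular":[0,0,0]},{"claw":0.0,"offset":[0,0,0],"angular":[0,0,0]},{"claw":0.0,"offset":[0,0,0],"angular":[0,0,0]},{"claw":0.0,"offset":[0.002,0.005,0.02],"angular":[0,0,0]},{"claw":0.0,"offset":[0.01,0.03,0.03],"angular":[0,0,0]},{"claw":0.0,"offset":[0.01,0.03,0.02],"angular":[0,0,0]},{"claw":0.0,"offset":[0.01,0.01,0],"angular":[0,0,0]},{"claw":0.0,"offset":[0,0,0],"angular":[0,0,0]}]';  python3 st.py 13 wrist scene;  python3 - <<'E'
import cv2
from h import *
a=cv2.imread('pics/wrist13.png');cv2.imwrite('pics/w13z.png',cv2.resize(a[60:330,130:390],(578,600)))
s=load('wrist13');P=cloud(s).reshape(-1,3);C=s['image'].reshape(-1,3).astype(int)
c=np.array([.529,.2458]);u=np.array([.342,.94]);w=np.array([-.94,.342]);x=(P[:,:2]-c)@u;y=(P[:,:2]-c)@w
for a,b in((.002,.046),(-.046,-.002)):
    m=(x>a)&(x<b)&(abs(y)<.0125)&(P[:,2]>.06)&(P[:,2]<.15); z=P[m,2]; k=m.copy(); 
    if m.any():
        zt=np.percentile(z,98); k=m&(P[:,2]>zt-.004); print('top z',zt.round(4),'tub xy',x[k].mean().round(4),y[k].mean().round(4),k.sum())
E
```

```text
clock: 16.75
ee_pos: [0.5477, 0.2768, 0.2249]
ee_rot: [0.655, -0.032, 0.704, -0.271]
wrist_force: [0.5, 1.1, -0.6]
gripper_width: 0.0427
tcp [0.5477 0.2768 0.2249] t [-0.139 -0.4   -0.906] jaw [ 0.94  -0.34   0.006] jawaz -19.9 tilt 25.1 grasp [0.5504 0.2845 0.2421] j [ 0.6   0.89  0.95  2.   -0.26  2.56] F [ 0.5  1.1 -0.6] w 0.0427 16.75
top z 0.1392 tub xy 0.0175 -0.0008 140
top z 0.1484 tub xy -0.0456 0.0001 57
```

View pics/w13z.png

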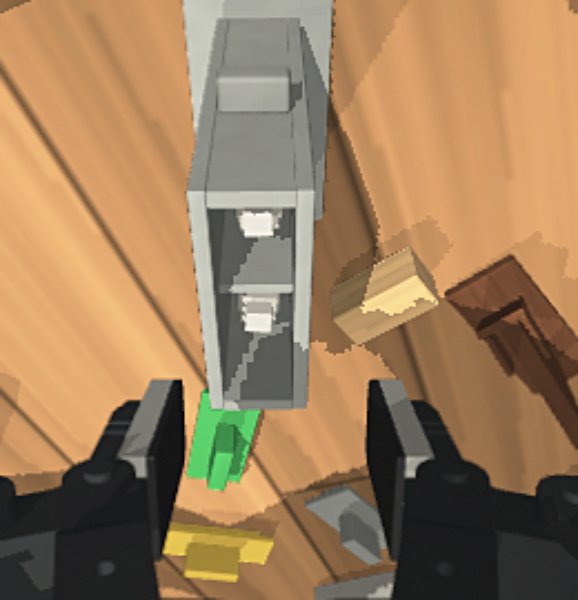

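Both punches stand in their pockets, with tips at (258,222) and (258,312) below the rim. Next is the lid.

```bash
python3 - <<'E'
from h import *
s=load('wrist13')
for v in (188,192,196,200,204): print(v,dep(s,246,v).round(4),dep(s,246,v-40).round(4))
E
python3 -m jog '[{"claw":0.0,"offset":[-0.004,-0.03,0],"angular":[7.8,-2.84,0]},{"claw":0.0,"offset":[-0.004,-0.03,0],"angular":[7.8,-2.84,0]},{"claw":0.0,"offset":[-0.004,-0.03,0],"angular":[7.8,-2.84,0]},{"claw":0.0,"offset":[-0.004,-0.03,0],"angular":[0,0,7.3]},{"claw":0.0,"offset":[-0.004,-0.03,0],"angular":[0,0,7.3]},{"claw":0.0,"offset":[-0.004,-0.03,0],"angular":[0,0,7.3]},{"claw":0.0,"offset":[-0.004,-0.03,0],"angular":[0,0,7.3]},{"claw":0.0,"offset":[-0.004,-0.03,0],"angular":[0,0,7.3]},{"claw":0.0,"offset":[-0.007,-0.03,0],"angular":[0,0,0]},{"claw":0.0,"offset":[-0.007,-0.03,0],"angular":[0,0,0]},{"claw":0.0,"offset":[-0.007,-0.03,0],"angular":[0,0,0]},{"claw":0.0,"offset":[-0.007,-0.03,-0.01],"angular":[0,0,0]},{"claw":0.0,"offset":[-0.007,-0.03,-0.01],"angular":[0,0,0]},{"claw":0.0,"offset":[-0.007,-0.04,-0.01],"angular":[0,0,0]},{"claw":0.0,"offset":[0,0,-0.01],"angular":[0,0,0]},{"claw":0.0,"offset":[0,0,0],"angular":[0,0,0]},{"claw":0.0,"offset":[0,0,0],"angular":[0,0,0]},{"claw":0.0,"offset":[0,0,0],"angular":[0,0,0]}]'; python3 st.py 14 wrist; python3 - <<'E'
from h import *
s=load('wrist14');P=cloud(s).reshape(-1,3);C=s['image'].reshape(-1,3).astype(int);sat=C.max(1)-C.min(1)
for a,b in ((.013,.019),(.040,.048),(.012,.05)):
    m=(P[:,0]>.4)&(P[:,0]<.55)&(P[:,1]<-.07)&(P[:,1]>-.235)&(P[:,2]>a)&(P[:,2]<b)&(sat<40)
    Q=P[m]; print(len(Q),cv2.minAreaRect(Q[:,:2].astype(np.float32)*1000) if len(Q)>5 else '',np.median(Q[:,2]))
E
```

```text
188 [0.5309 0.2475 0.1404] [0.5482 0.2923 0.1548]
192 [0.5249 0.2321 0.1267] [0.5468 0.2887 0.1539]
196 [0.5242 0.2301 0.1297] [0.5408 0.2735 0.1352]
200 [0.524  0.2295 0.1341] [0.5393 0.2696 0.1345]
204 [0.5227 0.2261 0.1354] [0.5382 0.2667 0.1355]
clock: 18.65
ee_pos: [0.4837, -0.1112, 0.1889]
ee_rot: [0.706, -0.169, 0.687, 0.03]
wrist_force: [-1.4, -1.2, -0.1]
gripper_width: 0.0427
tcp [ 0.4837 -0.1112  0.1889] t [ 0.053 -0.19  -0.98 ] jaw [ 0.96   0.281 -0.002] jawaz 16.3 tilt 11.4 grasp [ 0.4827 -0.1076  0.2075] j [-0.11  0.14 -0.24  1.11 -0.18  1.17] F [-1.4 -1.2 -0.1] w 0.0427 18.65
2976 ((472.82464599609375, -153.32086181640625), (44.91459274291992, 109.75109100341797), 15.34511947631836) 0.015425952420018638
622 ((472.8507385253906, -152.89183044433594), (14.059382438659668, 50.17271423339844), 15.639863014221191) 0.04324776122626979
3735 ((472.82464599609375, -153.32086181640625), (44.91459274291992, 109.75109100341797), 15.34511947631836) 0.01565113327591799
```

View pics/wrist14.png

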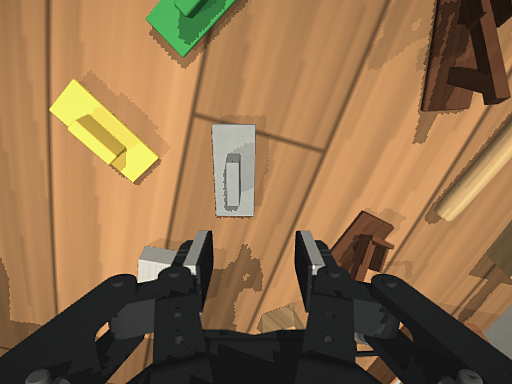

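Both punch tips read z ≈ 0.135, as seated punches should. The lid handle is at (0.4728, -0.153), angle 15.5°. I'll finish the untilt and move above it.

```bash
python3 -m jog '[{"claw":0.0,"offset":[-0.004,-0.015,-0.02],"angular":[5.47,1.6,0]},{"claw":0.0,"offset":[-0.004,-0.015,-0.02],"angular":[5.47,1.6,0]},{"claw":0.0,"offset":[-0.003,-0.012,-0.02],"angular":[0,0,-0.8]},{"claw":0.0,"offset":[0,0,-0.02],"angular":[0,0,0]},{"claw":0.0,"offset":[0,0,-0.01],"angular":[0,0,0]},{"claw":0.0,"offset":[0,0,0],"angular":[0,0,0]},{"claw":0.0,"offset":[0,0,0],"angular":[0,0,0]},{"claw":0.0,"offset":[0,0,0],"angular":[0,0,0]}]'; python3 st.py 15
```

```text
clock: 19.5
ee_pos: [0.4734, -0.1537, 0.0995]
ee_rot: [0.7, -0.096, 0.701, 0.095]
wrist_force: [0.7, -0.0, 0.7]
gripper_width: 0.0429
tcp [ 0.4734 -0.1537  0.0995] t [-0.002 -0.001 -1.   ] jaw [ 0.963  0.268 -0.002] jawaz 15.5 tilt 0.1 grasp [ 0.4734 -0.1537  0.1185] j [-0.31  0.27 -0.3   1.   -0.    0.99] F [ 0.7 -0.   0.7] w 0.0429 19.5
```

```bash
python3 -m jog '[{"claw":0.0,"offset":[0,0,-0.025],"angular":[0,0,0]},{"claw":0.0,"offset":[0,0,-0.025],"angular":[0,0,0]},{"claw":0.0,"offset":[0,0,-0.02],"angular":[0,0,0]},{"claw":0.0,"offset":[0,0,-0.009],"angular":[0,0,0]},{"claw":0.0,"offset":[0,0,0],"angular":[0,0,0]},{"claw":0.0,"offset":[0,0,0],"angular":[0,0,0]},{"claw":-1,"offset":[0,0,0],"angular":[0,0,0]},{"claw":-1,"offset":[0,0,0],"angular":[0,0,0]},{"claw":-1,"offset":[0,0,0],"angular":[0,0,0]},{"claw":-1,"offset":[0,0,0],"angular":[0,0,0]},{"claw":-1,"offset":[0,0,0],"angular":[0,0,0]}]' 80; python3 st.py 16
python3 -m jog '[{"claw":-1,"offset":[0,0,0.02],"angular":[0,0,0]},{"claw":-1,"offset":[0,0,0.03],"angular":[0,0,0]},{"claw":-1,"offset":[0,0,0.04],"angular":[0,0,0]},{"claw":-1,"offset":[0,0,0.04],"angular":[0,0,0]},{"claw":-1,"offset":[0,0,0.04],"angular":[0,0,0]},{"claw":-1,"offset":[0,0,0.04],"angular":[0,0,0]},{"claw":-1,"offset":[0,0,0.0],"angular":[0,0,0]},{"claw":-1,"offset":[0,0,0],"angular":[0,0,0]}]'; python3 st.py 17 wrist side; python3 pics/c.py 17 wrist side
```

```text
clock: 20.6
ee_pos: [0.4733, -0.1541, 0.0205]
ee_rot: [0.7, -0.095, 0.701, 0.095]
wrist_force: [-2.7, 0.4, 9.6]
gripper_width: 0.0125
tcp [ 0.4733 -0.1541  0.0205] t [-0.001 -0.001 -1.   ] jaw [ 0.964  0.267 -0.001] jawaz 15.5 tilt 0.1 grasp [ 0.4734 -0.1541  0.0395] j [-0.31  0.35 -0.41  0.81 -0.    0.99] F [-2.7  0.4  9.6] w 0.0125 20.6
clock: 21.4
ee_pos: [0.473, -0.1541, 0.23]
ee_rot: [0.7, -0.095, 0.701, 0.095]
wrist_force: [-0.0, -0.3, -2.9]
gripper_width: 0.0123
tcp [ 0.473  -0.1541  0.23  ] t [-0.001 -0.001 -1.   ] jaw [ 0.964  0.267 -0.002] jawaz 15.5 tilt 0.1 grasp [ 0.473  -0.1541  0.249 ] j [-0.31  0.21 -0.04  1.32 -0.    0.99] F [-0.  -0.3 -2.9] w 0.0123 21.4
```

View pics/c17.png

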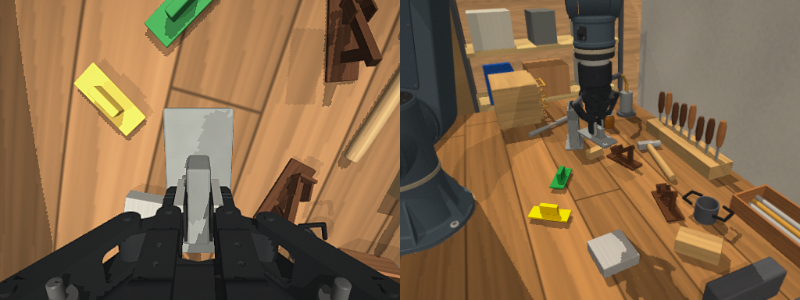

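```bash
python3 -m jog '[{"claw":-1,"offset":[0.004,0.015,0],"angular":[0,0,0]},{"claw":-1,"offset":[0.004,0.028,0],"angular":[0,0,-7.1]},{"claw":-1,"offset":[0.004,0.028,0],"angular":[0,0,-7.1]},{"claw":-1,"offset":[0.004,0.028,0],"angular":[0,0,-7.1]},{"claw":-1,"offset":[0.004,0.028,0],"angular":[0,0,-7.1]},{"claw":-1,"offset":[0.004,0.028,0],"angular":[0,0,-7.1]},{"claw":-1,"offset":[0.004,0.028,0],"angular":[0,0,0]},{"claw":-1,"offset":[0.004,0.028,0],"angular":[0,0,0]},{"claw":-1,"offset":[0.004,0.028,0],"angular":[0,0,0]},{"claw":-1,"offset":[0.004,0.028,0],"angular":[0,0,0]},{"claw":-1,"offset":[0.004,0.028,0],"angular":[0,0,0]},{"claw":-1,"offset":[0.004,0.028,0],"angular":[0,0,0]},{"claw":-1,"offset":[0.004,0.028,0],"angular":[0,0,0]},{"claw":-1,"offset":[0.004,0.028,0],"angular":[0,0,0]},{"claw":-1,"offset":[0,0.021,0],"angular":[0,0,0]},{"claw":-1,"offset":[0,0,0],"angular":[0,0,0]},{"claw":-1,"offset":[0,0,0],"angular":[0,0,0]},{"claw":-1,"offset":[0,0,0],"angular":[0,0,0]}]'; python3 st.py 18 wrist scene side; python3 pics/c.py 18 wrist side
cat > lid.py <<'E'
from h import *
import sys
k=sys.argv[1]; z0=float(sys.argv[2])  # plate top z expected
for n in sys.argv[3:]:
    s=load(n+k);P=cloud(s).reshape(-1,3);C=s['image'].reshape(-1,3).astype(int);sat=C.max(1)-C.min(1)
    c=np.array([.529,.2458])
    m=(np.linalg.norm(P[:,:2]-c,axis=1)<.075)&(abs(P[:,2]-z0)<.006)&(sat<40)&(C.min(1)>50); Q=P[m]
    if len(Q)<20: print(n,len(Q));continue
    A=np.c_[Q[:,:2]-c,np.ones(len(Q))]; co=np.linalg.lstsq(A,Q[:,2],rcond=None)[0]
    print(n,len(Q),cv2.minAreaRect(Q[:,:2].astype(np.float32)*1000),'z',co[2].round(4),'slope deg',np.degrees(co[:2]).round(2))
E
python3 lid.py 18 .226 wrist scene side
```

```text
clock: 23.3
ee_pos: [0.5284, 0.2452, 0.2288]
ee_rot: [0.695, 0.123, 0.698, -0.123]
wrist_force: [0.1, 0.9, -1.5]
gripper_width: 0.0126
tcp [0.5284 0.2452 0.2288] t [-0.004  0.001 -1.   ] jaw [ 0.939 -0.343 -0.004] jawaz -20.0 tilt 0.2 grasp [0.5284 0.2452 0.2478] j [0.43 0.39 0.2  1.38 0.   2.35] F [ 0.1  0.9 -1.5] w 0.0126 23.3
wrist 7897 ((528.186279296875, 245.39613342285156), (110.50495910644531, 45.013980865478516), 69.65020751953125) z 0.2238 slope deg [-0.15 -0.04]
scene 515 ((530.9766235351562, 245.8760986328125), (105.33647918701172, 44.3014030456543), 71.54635620117188) z 0.2252 slope deg [-1.35  0.11]
side 160 ((527.59716796875, 240.9810028076172), (105.11865997314453, 44.1408805847168), 69.864013671875) z 0.2255 slope deg [-0.05  1.55]
```

View pics/c18.png

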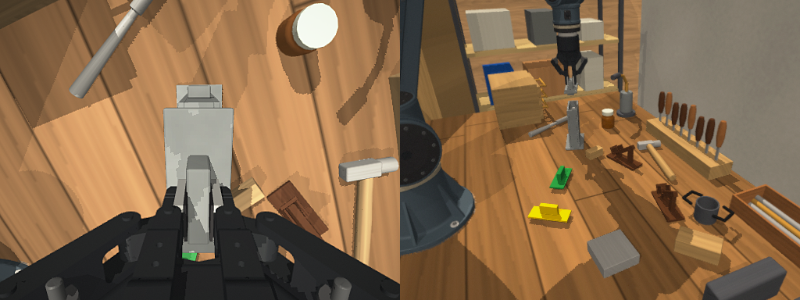

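The lid is level and within 1 mm of the tub centre. Lowering in steps with force checks.

```bash
python3 -m jog '[{"claw":-1,"offset":[0.0008,0.0004,-0.015],"angular":[0,0,0.4]},{"claw":-1,"offset":[0,0,-0.015],"angular":[0,0,0]},{"claw":-1,"offset":[0,0,-0.015],"angular":[0,0,0]},{"claw":-1,"offset":[0,0,0],"angular":[0,0,0]},{"claw":-1,"offset":[0,0,0],"angular":[0,0,0]}]'; python3 st.py 19 wrist side;python3 lid.py 19 .180 wrist; python3 -m jog '[{"claw":-1,"offset":[0,0,-0.005],"angular":[0,0,0]},{"claw":-1,"offset":[0,0,-0.005],"angular":[0,0,0]},{"claw":-1,"offset":[0,0,0],"angular":[0,0,0]}]';python3 st.py 20
```

```text
clock: 23.95
ee_pos: [0.5294, 0.2461, 0.1849]
ee_rot: [0.696, 0.121, 0.698, -0.12]
wrist_force: [-0.2, 0.4, -1.8]
gripper_width: 0.0123
tcp [0.5294 0.2461 0.1849] t [-0.003  0.002 -1.   ] jaw [ 0.942 -0.336 -0.003] jawaz -19.6 tilt 0.2 grasp [0.5294 0.2461 0.2039] j [0.43 0.4  0.1  1.28 0.   2.35] F [-0.2  0.4 -1.8] w 0.0123 23.95
wrist 7864 ((529.4672241210938, 246.31236267089844), (110.27186584472656, 44.96070861816406), 70.67721557617188) z 0.1799 slope deg [-0.1  -0.01]
clock: 24.35
ee_pos: [0.529, 0.2463, 0.1737]
ee_rot: [0.695, 0.121, 0.698, -0.12]
wrist_force: [0.0, 0.1, -0.7]
gripper_width: 0.0124
tcp [0.529  0.2463 0.1737] t [-0.004  0.001 -1.   ] jaw [ 0.942 -0.336 -0.004] jawaz -19.6 tilt 0.2 grasp [0.5291 0.2463 0.1927] j [0.43 0.4  0.08 1.25 0.   2.35] F [ 0.   0.1 -0.7] w 0.0124 24.35
```

```bash
python3 -m jog '[{"claw":-1,"offset":[0,0,-0.004],"angular":[0,0,0]},{"claw":-1,"offset":[0,0,0],"angular":[0,0,0]}]'; python3 -m jog '[{"claw":-1,"offset":[0,0,-0.003],"angular":[0,0,0]},{"claw":-1,"offset":[0,0,0],"angular":[0,0,0]}]'; python3 st.py 20 wrist scene;python3 lid.py 20 .161 wrist scene
```

```text
clock: 24.55
ee_pos: [0.5292, 0.2464, 0.1699]
ee_rot: [0.696, 0.121, 0.698, -0.12]
wrist_force: [0.0, -1.1, -2.2]
gripper_width: 0.0123
clock: 24.75
ee_pos: [0.5293, 0.2464, 0.1671]
ee_rot: [0.696, 0.121, 0.698, -0.12]
wrist_force: [-0.2, -0.6, -1.2]
gripper_width: 0.0125
tcp [0.5293 0.2464 0.1671] t [-0.003  0.001 -1.   ] jaw [ 0.942 -0.336 -0.003] jawaz -19.6 tilt 0.2 grasp [0.5293 0.2464 0.1861] j [0.43 0.41 0.07 1.24 0.   2.35] F [-0.2 -0.6 -1.2] w 0.0125 24.75
wrist 7853 ((529.2947998046875, 246.36827087402344), (110.56831359863281, 44.94898223876953), 70.60934448242188) z 0.162 slope deg [-0.12  0.02]
scene 493 ((530.459228515625, 247.84600830078125), (107.9576187133789, 44.284912109375), 69.75777435302734) z 0.163 slope deg [-1.37  0.18]
```

The plug is in without contact and the plate is about 1.5 mm above its seat. Another 1.5 mm down, then release and retreat.

```bash
python3 -m jog '[{"claw":-1,"offset":[0,0,-0.001],"angular":[0,0,0]},{"claw":-1,"offset":[0,0,0],"angular":[0,0,0]}]'; python3 -m jog '[{"claw":-0.3,"offset":[0,0,0],"angular":[0,0,0]},{"claw":-0.3,"offset":[0,0,0],"angular":[0,0,0]},{"claw":-0.3,"offset":[0,0,0],"angular":[0,0,0]},{"claw":-0.3,"offset":[0,0,0.01],"angular":[0,0,0]},{"claw":-0.3,"offset":[0,0,0.03],"angular":[0,0,0]},{"claw":-0.3,"offset":[0,0,0.03],"angular":[0,0,0]},{"claw":-0.3,"offset":[-0.02,-0.03,0.02],"angular":[0,0,0]},{"claw":-0.3,"offset":[-0.02,-0.05,0],"angular":[0,0,0]},{"claw":-0.3,"offset":[-0.02,-0.05,0],"angular":[0,0,0]},{"claw":-0.3,"offset":[0,0,0],"angular":[0,0,0]},{"claw":-0.3,"offset":[0,0,0],"angular":[0,0,0]},{"claw":-0.3,"offset":[0,0,0],"angular":[0,0,0]}]'; python3 st.py 21 wrist scene side;python3 lid.py 21 .161 wrist scene side; python3 pics/c.py 21 wrist scene
```

```text
clock: 25.05
ee_pos: [0.5294, 0.2464, 0.1664]
ee_rot: [0.696, 0.121, 0.698, -0.12]
wrist_force: [-0.2, 0.2, -1.9]
gripper_width: 0.0123
clock: 26.25
ee_pos: [0.4727, 0.1242, 0.2569]
ee_rot: [0.696, 0.121, 0.698, -0.12]
wrist_force: [-0.5, 0.3, -0.3]
gripper_width: 0.03
tcp [0.4727 0.1242 0.2569] t [-0.002  0.002 -1.   ] jaw [ 0.942 -0.336 -0.002] jawaz -19.6 tilt 0.2 grasp [0.4728 0.1241 0.2759] j [ 0.26  0.19 -0.    1.38  0.    2.17] F [-0.5  0.3 -0.3] w 0.03 26.25
wrist 4553 ((521.572265625, 225.12600708007812), (64.49303436279297, 45.295135498046875), 70.59520721435547) z 0.1604 slope deg [-0.02 -0.08]
scene 549 ((530.7079467773438, 247.6624298095703), (107.63533020019531, 43.72980880737305), 69.85324096679688) z 0.1615 slope deg [-1.33 -0.03]
side 186 ((528.3660278320312, 243.56588745117188), (108.05799102783203, 43.62110137939453), 69.48974609375) z 0.1611 slope deg [0.14 0.82]
```

View pics/c21.png

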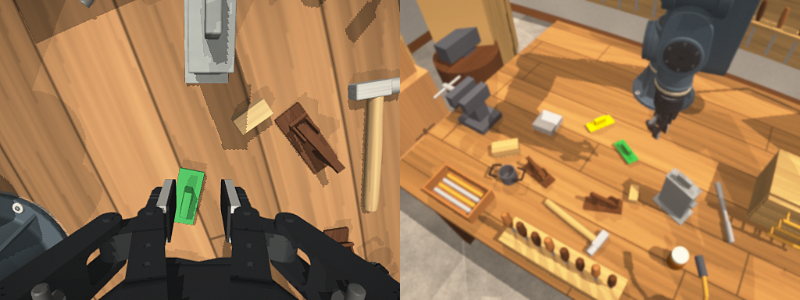

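View pics/side21.png

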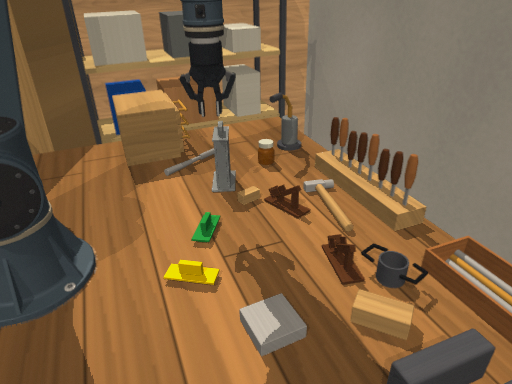

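The lid plate top is at z ≈ 0.161 with slope about 0.1° from the wrist camera, centred and in line. The robot is clear, so I'm handing in.

```bash
python3 -c "
from cell import workorder
print(workorder.hand_in())"
```

```text
the job is handed in; nothing more can be done
None
```

The long punch is in the deep pocket and the short one in the shallow pocket, both blunt end down. The lid is seated on the tub, handle up, and the job was handed in at about 26 s.

- **Punches:** each hung within about 1° of vertical before I released it above the rim and let it drop the last 70 mm or so. Both tips then read z ≈ 0.135 m, against 0.136 m expected when resting on the floor.
- **Lid:** the plate top reads z ≈ 0.161 m in all three views, which is the seated height. The scene and side fits put the centre within about 2.5 mm of the tub centre, and it is in line within about 1°. My last full wrist view, just before release, put it within 1 mm.
- **Bystanders:** they look unmoved in the last pictures. I did not measure them. The robot was clear of everything at the end.
- **One disagreement:** the scene camera gave a lid slope of 1.3° and the side camera 0.8°, while the wrist camera gave about 0.1°. The scene camera gave the same slope for the lid held level in the gripper, so I took it as camera error.

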